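# Change the specimen batch on a microscope's feed chute

### The job

Change over the batch at the microscope feed chute: pull open the specimen drawer, which stands ajar, put the finished mounts from the outlet tray into it and push it fully shut, and load every new mount standing on the bench into the sloped chute, flat on its floor, pushed down so that the first rests against the stop at the bottom, under the clear guard, and the others stand touching in a row behind it. The order of the mounts does not matter; leave the bottle, the glass dish and the lens adapter where they are.

Things in the scene. Friction and masses are not known exactly. Their poses are not given: they have to be found in the camera images.
- channel: aluminium feed channel sloping at 0.26 rad. Origin: mid floor at the face of the steel stop at its low end, 35 mm above the bench; +x uphill along the floor, +y across, +z square to it. Floor 190 mm long from the stop, 34 mm wide between walls 6 mm thick, 6 mm high. Mounts do not slide down by themselves; in a row on the stop their centres lie about 15, 45, 75, 105 mm from its face
- guard_edge (a point): on the channel floor, mid width, 48 mm uphill of the stop, below the uphill edge of the fixed clear guard that roofs the channel from there down to the stop (underside 28 mm, top 31 mm above the floor, 46 mm wide, closed sides, a 16 mm wide sight slot along its middle): that part is reached only by pushing along the channel. Uphill of it the channel is open above
- chute: the fixed stand of the channel: base plate 240 mm long (x, from -40 to +200 mm) x 60 mm wide x 8 mm on the bench, with posts and a grey block below the low end; origin on the bench straight below the stop face, +x level in the uphill direction
- tray: fixed shallow steel outlet tray, 100 (x) x 180 (y) x 10 mm high, floor 4 mm thick, walls 4 mm; origin under its centre on the bench. The finished mounts stand in it
- drawer_floor (a point): centre of the floor inside the specimen drawer (moves with it; +x points into the cabinet, z up), 22 mm above the bench. Inside 155 mm (x) by 138 mm (y), sides 41 mm high above the floor. Outer face of the front panel 98 mm from this point towards -x, 174 mm wide, its top 72 mm above the bench
- cab_drawer0_handle (a point): middle of the drawer's steel bar handle: a level bar of 11 mm diameter, 90 mm long along y, 35 mm out from the drawer's front panel, 47 mm above the bench
- cab_drawer0 (a joint): how far the drawer is pulled out (m): 0 shut, ajar (0.01 to 0.035) at the start, at most 0.133. At value j the front j - 6 mm of the inside length is uncovered, the rest lies under the fixed cabinet (85 mm high, 180 wide, 200 deep). About 1 N of friction plus light damping (4 N s/m); it is pushed shut towards +x of drawer_floor and stays where left
- new1: new mount (may be absent): cylindrical specimen mount of black resin, 30 mm diameter, 24 mm high, about 45 g, a small steel section in its top face; origin at the centre of its underside, z up through the top. Starts standing on the bench
- new2: new mount (may be absent): cylindrical specimen mount of black resin, 30 mm diameter, 24 mm high, about 45 g, a small steel section in its top face; origin at the centre of its underside, z up through the top. Starts standing on the bench
- new3: new mount (may be absent): cylindrical specimen mount of black resin, 30 mm diameter, 24 mm high, about 45 g, a small steel section in its top face; origin at the centre of its underside, z up through the top. Starts standing on the bench
- new4: new mount (may be absent): cylindrical specimen mount of black resin, 30 mm diameter, 24 mm high, about 45 g, a small steel section in its top face; origin at the centre of its underside, z up through the top. Starts standing on the bench
- done1: finished mount (may be absent): cylindrical specimen mount of black resin, 30 mm diameter, 24 mm high, about 45 g, a small steel section in its top face; origin at the centre of its underside, z up through the top. Starts standing in the outlet tray
- done2: finished mount (may be absent): cylindrical specimen mount of black resin, 30 mm diameter, 24 mm high, about 45 g, a small steel section in its top face; origin at the centre of its underside, z up through the top. Starts standing in the outlet tray
- done3: finished mount (may be absent): cylindrical specimen mount of black resin, 30 mm diameter, 24 mm high, about 45 g, a small steel section in its top face; origin at the centre of its underside, z up through the top. Starts standing in the outlet tray
- bottle: white plastic bottle, 44 mm diameter, 100 mm high, origin under its centre; not part of the job
- dish: open glass dish, 90 mm across, 18 mm high, origin under its centre; not part of the job
- adapter: dark steel lens adapter, a stepped cylinder 52 mm diameter, 60 mm high, origin under its centre; not part of the job
Mind the look-alikes: they are no part of the job. Leave any orange, purple or red look-alike of the done1 alone.

How it is judged:
At the end, for the whole second after the job is handed in: New mounts flat in the channel (within 0.12 rad; base within 6 mm of the floor, 8 mm of the centre line), centres 12-18, 41-49, 70-80 mm and, if a fourth, 99-111 mm from the stop face. Finished mounts inside the drawer, shut to within 6 mm. All at rest (y of new1 in the frame of channel between -0.008 and 0.008 m and z of new1 in the frame of channel between -0.004 and 0.006 m and angle between the z axis of each of new1, new2, new3, new4 and the z axis of channel, either way round below 0.12 rad and (x of new1 in the frame of channel between 0.012 and 0.018 m or x of new1 in the frame of channel between 0.041 and 0.049 m or x of new1 in the frame of channel between 0.07 and 0.08 m or x of new1 in the frame of channel between 0.099 and 0.111 m) and linear speed of each of new1, new2, new3, new4, done1, done2, done3 below 0.02 m/s and y of new2 in the frame of channel between -0.008 and 0.008 m and z of new2 in the frame of channel between -0.004 and 0.006 m and (x of new2 in the frame of channel between 0.012 and 0.018 m or x of new2 in the frame of channel between 0.041 and 0.049 m or x of new2 in the frame of channel between 0.07 and 0.08 m or x of new2 in the frame of channel between 0.099 and 0.111 m) and y of new3 in the frame of channel between -0.008 and 0.008 m and z of new3 in the frame of channel between -0.004 and 0.006 m and (x of new3 in the frame of channel between 0.012 and 0.018 m or x of new3 in the frame of channel between 0.041 and 0.049 m or x of new3 in the frame of channel between 0.07 and 0.08 m or x of new3 in the frame of channel between 0.099 and 0.111 m) and y of new4 in the frame of channel between -0.008 and 0.008 m and z of new4 in the frame of channel between -0.004 and 0.006 m and (x of new4 in the frame of channel between 0.012 and 0.018 m or x of new4 in the frame of channel between 0.041 and 0.049 m or x of new4 in the frame of channel between 0.07 and 0.08 m or x of new4 in the frame of channel between 0.099 and 0.111 m) and (x of new1 in the frame of channel between 0.012 and 0.018 m or x of new2 in the frame of channel between 0.012 and 0.018 m or x of new3 in the frame of channel between 0.012 and 0.018 m or x of new4 in the frame of channel between 0.012 and 0.018 m) and (x of new1 in the frame of channel between 0.041 and 0.049 m or x of new2 in the frame of channel between 0.041 and 0.049 m or x of new3 in the frame of channel between 0.041 and 0.049 m or x of new4 in the frame of channel between 0.041 and 0.049 m) and (x of new1 in the frame of channel between 0.07 and 0.08 m or x of new2 in the frame of channel between 0.07 and 0.08 m or x of new3 in the frame of channel between 0.07 and 0.08 m or x of new4 in the frame of channel between 0.07 and 0.08 m) and x of done1 in the frame of drawer_floor between -0.078 and 0.078 m and y of done1 in the frame of drawer_floor between -0.07 and 0.07 m and z of done1 in the frame of drawer_floor between -0.005 and 0.03 m and x of done2 in the frame of drawer_floor between -0.078 and 0.078 m and y of done2 in the frame of drawer_floor between -0.07 and 0.07 m and z of done2 in the frame of drawer_floor between -0.005 and 0.03 m and x of done3 in the frame of drawer_floor between -0.078 and 0.078 m and y of done3 in the frame of drawer_floor between -0.07 and 0.07 m and z of done3 in the frame of drawer_floor between -0.005 and 0.03 m and value of joint cab_drawer0 below 0.006 m); the robot touches nothing.
It fails at once if the bottle, the dish or the lens adapter is moved by more than 25 mm (distance of any of bottle, dish, adapter from where it was at the start of the episode above 0.025 m).
Of new1, new2, new3, new4 only 3 to 4 are there at a start; the rules pass over those that are not, and their reading is None.
Of done1, done2, done3 only 2 to 3 are there at a start; the rules pass over those that are not, and their reading is None.
At some moment in a run one of new1, new2, new3, new4 may be knocked a few centimetres aside while the robot is not near it.
It also fails if it takes over 200 s, if anything falls off the work surface, if the arm or the gripper's body presses on something with over 40 N, if the wrist force passes 120 N, or if a joint passes its speed limit or range.

### The arm

A 7-joint arm with a two-finger parallel gripper is mounted at the origin on the work surface. World frame = base frame: x ahead of the robot, y to its left, z up, the work surface at z = 0. Lengths are in m, angles in rad, forces in N, time in s.
With the tool pointing down it reaches from about 0.4 to 0.85 m from the base axis. Payload 10.4 kg.
Tool frame: the origin (TCP) lies between the finger pads; the fingertips stand 8 mm ahead of it and the grasp point (between the pads) lies 11 mm behind it; z points along the fingers, x is the direction in which the jaws open and shut, and the axes are right-handed (so a half turn about z gives the same grasp; the last joint's range is limited). The gripper opens to 87 mm and grips with 3 to 60 N. Pads are 19 mm wide; open, the fingers measure 117 mm over their backs; the gripper's body (75 mm by 190 mm) begins 51 mm behind the grasp point.
Start: joints at [-1.335, 0.332, -0.065, 1.46, 0.022, 1.35, -0.088], TCP at [0.16, 0.604, 0.231] pointing down, gripper open.
Joint ranges: [-2.6, 2.6], [-0.5, 2.12], [-1.47, 1.34], [0.16, 2.42], [-1.27, 4.41], [0.06, 2.06], [-2.6, 2.6]. Speed limits (rad/s): [2.22, 2.22, 2.79, 2.79, 3.14, 3.14, 3.14].

### API

Orientations are given as a unit quaternion [x, y, z, w].
In Python, from bench import r, viewer gives the robot as it stands.
- The arm moves only by the tool apply_moves, never from a script. Its argument "increments" is a list of rows, each an object with "grip": the closure in counts, from 0 (fully open) to 255 (shut); "xyz": the shift along the tool's x, y, z in mm, a list of three; "rotation": the turn, a rotation vector about the tool's x, y, z in degrees, a list of three. A call has 1 to 5 rows; each row is the pose to reach, as a shift and turn from the pose measured when the call began, along the tool's axes at that moment; what a row does not reach only later rows make up. A row lasts 1/8 s, in which the tool goes at most 62.5 mm and 10.7 degrees, less where a joint would pass 70% of its speed; a pose out of reach is approached as far as the arm can. A call with a gripper value outside its range is refused whole. The fingers move at their own pace and stop on an object; "squeeze" is the grip in N (left out, the last holds). Time passes only in rows, so rows that repeat a pose let the fingers close. It gives the time, the measured TCP pose, the force and the opening at its end, in the units of the state.
- r.read_state(): the state, without advancing time (a new reading comes with each control period).
- viewer.camera(name): name is "side" or "top"; returns a dict with "img" (420x560x3 uint8, blue, green, red), "range_z" (420x560 float32, m along the optical axis (not along the pixel's ray), 0 where there is no reading), "vertical_fov" (degrees; the focal length in pixels is half the picture's height over the tangent of half this angle, whatever the lens; pixels are square), "cx", "cy" (the principal point, pixels), "rvec" (rotation vector, rad) and "tvec" (3), from world to camera coordinates, as OpenCV has them. Camera axes: x right, y down, z forward; pixel columns grow to the right and rows downward; lengths in m; the calibration is good to about 2 mm. A picture is of the moment at which its call begins.
- r.close_job(): hands the job in, once; it reports no verdict.
The state is a dict: "time": time; "joint_positions": joint angles; "joint_vel": joint speeds; "joint_torque": joint torques, N m; "ee_pos": TCP position; "eef_rot": TCP orientation; "ft_force": force on the tool from outside, world axes, zero at the start; "torque": the same for the moment, N m; "width": finger opening in m.
Only numpy, scipy, OpenCV 4.12 (cv2) and the standard library are available. Lean on these libraries where they do the work, as an engineer would, in place of code of your own. Each camera call takes 0.05 s, during which the arm holds its last target.

## Working session

There is one attempt and no reset: what is moved stays moved. The work goes in short steps, Python scripts to look and compute and a tool call to move; the robot and the scene stay as the last step left them, time stands still between calls to the robot, and variables do not carry over. Pictures are saved under pics/ and viewed, and the job is handed in when it is done.

Besides the shell and the picture viewer there is one more tool, called after "Emit:" as name(argument=value, ...) on one line, values as JSON. apply_moves: Moves the arm, as the interface text tells. Its arguments: {"type":"object","properties":{"increments":{"type":"array","items":{"type":"object","properties":{"grip":{"type":"number"},"xyz":{"type":"array","items":{"type":"number"}},"rotation":{"type":"array","items":{"type":"number"}}}}},"squeeze":{"type":"number"}},"required":["increments"]}

```bash
mkdir -p pics; ls
cat > h.py <<'E'
import numpy as np, cv2
from scipy.spatial.transform import Rotation as R
from bench import r, viewer
def cam(name, fn=None):
    c=viewer.camera(name)
    if fn: cv2.imwrite('pics/'+fn,c['img'])
    c['f']=210/np.tan(np.radians(c['vertical_fov'])/2)
    c['R']=cv2.Rodrigues(np.array(c['rvec'],float))[0]; c['t']=np.array(c['tvec'],float).ravel()
    return c
def cloud(c):
    h,w=c['range_z'].shape
    v,u=np.mgrid[:h,:w]
    z=c['range_z']
    P=np.stack([(u-c['cx'])/c['f']*z,(v-c['cy'])/c['f']*z,z],-1)
    return (P-c['t'])@c['R']
def onplane(c,u,v,z):
    o=-c['R'].T@c['t']; d=c['R'].T@np.array([(u-c['cx'])/c['f'],(v-c['cy'])/c['f'],1])
    return o+d*(z-o[2])/d[2]
def proj(c,p):
    q=c['R']@np.array(p)+c['t']; return q[:2]/q[2]*c['f']+[c['cx'],c['cy']]
def st():
    s=r.read_state(); print({k:np.round(s[k],3).tolist() for k in ('time','joint_positions','ee_pos','eef_rot','ft_force','width')}); return s
E
python3 - <<'E'
from h import *
s=st()
for n in('top','side'):
    c=cam(n,n+'0.png'); print(n,c['vertical_fov'],c['cx'],c['cy'],-c['R'].T@c['t'],c['R'][2])
E
```

```text
pics
{'time': 0.0, 'joint_positions': [-1.335, 0.333, -0.065, 1.461, 0.022, 1.35, -0.088], 'ee_pos': [0.16, 0.604, 0.23], 'eef_rot': [0.792, 0.61, -0.001, 0.0], 'ft_force': [-0.485, -0.384, -0.318], 'width': 0.087}
top 51.87660696143778 282.376069645243 211.28258982094513 [ 0.38868495 -0.01349209  1.0974705 ] [ 0.18628253  0.00742876 -0.98246813]
side 48.59087317000412 279.13710152965564 207.06054596110917 [-0.04373701 -0.8433495   0.77701081] [ 0.50030787  0.67107549 -0.54712861]
```

View pics/top0.png

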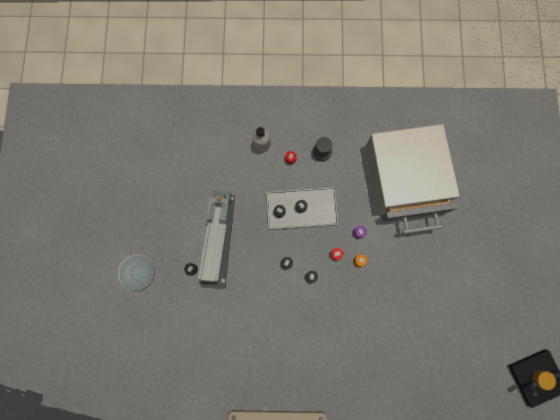

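View pics/side0.png

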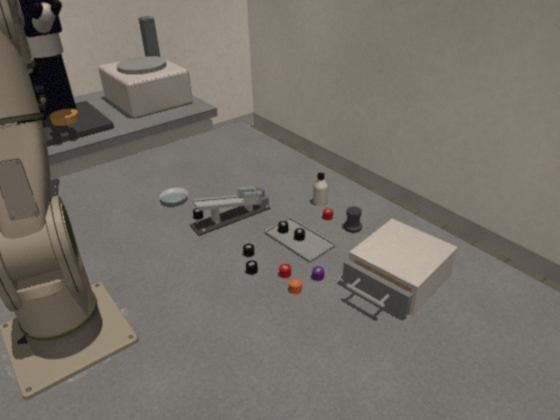

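Run:
```python
from h import *
c=cam('top'); P=cloud(c); np.save('P0.npy',P); np.save('I0.npy',c['img'])
im=c['img']; 
cv2.imwrite('pics/z1.png',cv2.resize(im[120:300,100:360],None,fx=3,fy=3,interpolation=cv2.INTER_CUBIC)) 
cv2.imwrite('pics/z2.png',cv2.resize(im[110:260,340:480],None,fx=4,fy=4,interpolation=cv2.INTER_CUBIC)) 
g=im.max(2)
m=(g<45).astype(np.uint8)
n,l,s,ce=cv2.connectedComponentsWithStats(m)
for i in range(1,n):
    if 15<s[i,4]<900:
        ys,xs=np.where(l==i); p=P[ys,xs]; print(ce[i].round(1),s[i],np.median(p,0).round(4),p[:,2].max().round(4))
print(P[300,300],P[150,100])
for x,y in [(217,207),(213,240),(207,270),(222,199),(415,165),(420,215),(436,218),(400,222)]:
    print((x,y),P[y,x].round(4))
```

```text
[259.8 132. ] [257 128   7   9  47] [0.7734 0.0512 0.0999] 0.1043
[318.7 153.8] [313 147  15  13 104] [ 0.7426 -0.096   0.0182] 0.0608
[192.7 270.3] [186 265  11  10  43] [0.4394 0.2118 0.0238] 0.0291
[ 0.37256987 -0.05196454  0.00353991] [0.75646001 0.48239427 0.0013476 ]
(217, 207) [0.5994 0.1591 0.0334]
(213, 240) [0.5129 0.1615 0.0578]
(207, 270) [0.4396 0.169  0.0785]
(222, 199) [0.6139 0.1431 0.0617]
(415, 165) [ 0.6993 -0.3269  0.0849]
(420, 215) [ 0.584  -0.3475  0.0402]
(436, 218) [ 0.5748 -0.3826  0.0521]
(400, 222) [ 0.5725 -0.308   0.    ]
```

View pics/z1.png

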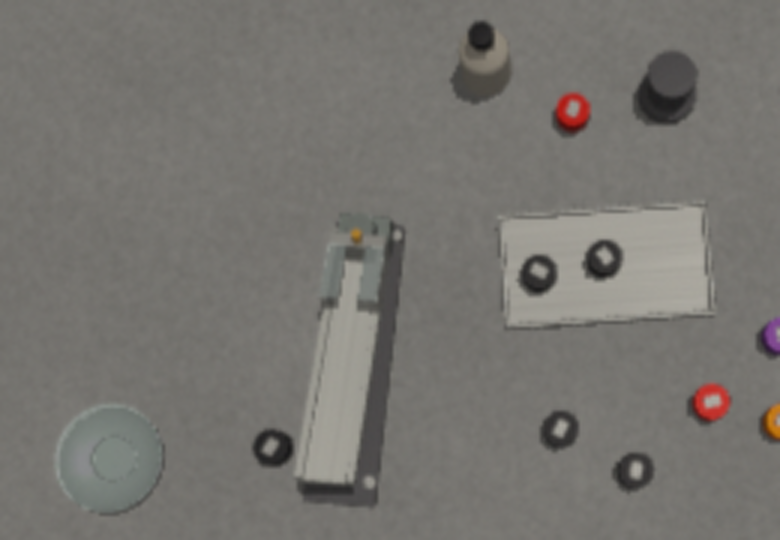

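View pics/z2.png

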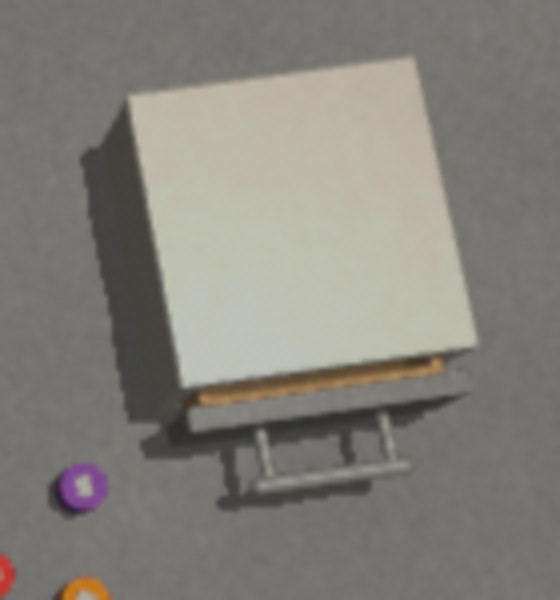

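```bash
cat >> h.py <<'E'
def mounts(c,P=None,zt=0.024,lo=0.012,hi=0.034,region=None):
    # top-face blobs by steel+black at given top height; returns list of xy
    if P is None: P=cloud(c)
    im=c['img'].astype(int)
    return P
E
python3 - <<'E'
from h import *
for n in('top','side'):
    c=cam(n); P=cloud(c); im=c['img'].astype(int)
    ok=c['range_z']>0
    # table bias
    m=ok&(abs(P[...,2])<.008)&(abs(P[...,0]-.5)<.2)&(abs(P[...,1])<.3); print(n,'table z',np.median(P[m][:,2]),P[m][:,2].std())
    m=ok&(P[...,2]>.013)&(P[...,2]<.034)&(P[...,0]>.3)&(P[...,0]<.9)&(abs(P[...,1])<.45)
    k,l,s,ce=cv2.connectedComponentsWithStats(m.astype(np.uint8))
    for i in range(1,k):
        if s[i,4]<30 or s[i,4]>800: continue
        ys,xs=np.where(l==i); p=P[ys,xs]; hi=p[p[:,2]>.019]
        if len(hi)<10: continue
        (u,v),_=cv2.minAreaRect(np.stack([xs,ys],1).astype(np.float32))[:2]
        print(n,ce[i].round(1),s[i,4],'mean',hi.mean(0).round(4),'mid',((hi.min(0)+hi.max(0))/2).round(4),'ext',np.ptp(hi,axis=0).round(3),'bgr',np.median(im[ys,xs],0))
    # channel
    if n=='top': np.save('Pt.npy',P)
    else: np.save('Ps.npy',P)
    m=ok&(P[...,2]>.036)&(P[...,1]>.1)&(P[...,1]<.22)&(P[...,0]>.38)&(P[...,0]<.66)
    p=P[m]; print('chan',len(p))
    for a in np.arange(.40,.66,.02):
        q=p[abs(p[:,0]-a)<.01]
        if len(q): print(round(a,2),'y',np.percentile(q[:,1],[2,50,98]).round(4),'z',np.percentile(q[:,2],[5,50,95]).round(4))
E
```

```text
top table z 0.0009606971401372438 0.0022608932862635727
top [262.6 148.1] 40 mean [0.7593 0.0486 0.0267] mid [0.7607 0.0513 0.0265] ext [0.014 0.039 0.014] bgr [66.5 73.  77. ]
top [373.6 178.6] 155 mean [ 0.6814 -0.2381  0.0263] mid [ 0.6866 -0.2419  0.0266] ext [0.182 0.038 0.015] bgr [61. 67. 70.]
top [320.8 154.1] 85 mean [ 0.7439 -0.1034  0.0272] mid [ 0.7467 -0.1056  0.0263] ext [0.017 0.031 0.014] bgr [40. 40. 41.]
top [290.6 156.6] 113 mean [ 0.7375 -0.025   0.0245] mid [ 0.7378 -0.0245  0.0245] ext [0.028 0.029 0.011] bgr [ 38.  43. 165.]
top [301.3 205.6] 115 mean [ 0.607  -0.0531  0.0283] mid [ 0.6076 -0.0535  0.0264] ext [0.029 0.028 0.012] bgr [62. 64. 66.]
top [417.4 204.2] 137 mean [ 0.6152 -0.348   0.0225] mid [ 0.6156 -0.3466  0.0248] ext [0.023 0.126 0.012] bgr [ 58.  83. 103.]
top [279.4 210.6] 112 mean [0.5933 0.0021 0.0284] mid [0.5938 0.0019 0.0269] ext [0.028 0.028 0.011] bgr [59.5 61.  62.5]
top [360.1 231.6] 122 mean [ 0.5432 -0.2014  0.0244] mid [ 0.5431 -0.2011  0.024 ] ext [0.028 0.03  0.009] bgr [141.5  76.  126. ]
top [336.6 253.6] 116 mean [ 0.487  -0.1
[... 3661 characters left out ...]
5 0.071 0.015] bgr [60. 62. 65.]
chan 1005
0.42 y [0.1357 0.156  0.1832] z [0.0767 0.0832 0.0892]
0.44 y [0.1358 0.1619 0.185 ] z [0.0747 0.0799 0.0861]
0.46 y [0.1354 0.1536 0.1824] z [0.0395 0.0723 0.0803]
0.48 y [0.1319 0.1452 0.1812] z [0.0421 0.0676 0.0746]
0.5 y [0.1322 0.1584 0.1807] z [0.0574 0.0635 0.0691]
0.52 y [0.1309 0.1558 0.1766] z [0.0517 0.0582 0.0649]
0.54 y [0.1286 0.1524 0.1755] z [0.0461 0.0535 0.0595]
0.56 y [0.1268 0.1478 0.1755] z [0.0434 0.0533 0.0769]
0.58 y [0.1251 0.1324 0.1734] z [0.0406 0.0615 0.0748]
0.6 y [0.1228 0.1291 0.1732] z [0.038  0.0586 0.0702]
0.62 y [0.1228 0.1373 0.1666] z [0.0371 0.0581 0.0693]
0.64 y [0.1257 0.141  0.1586] z [0.0366 0.0539 0.0592]
```

Run:
```python
from h import *
c=cam('top')
# guard edge
print('guard', [onplane(c,100+x/3,120+y/3,.0773).round(4) for x,y in((322,303),(378,308))])
P=np.load('Pt.npy');ok=np.ones(P.shape[:2],bool)
m=(P[...,2]>.05)&(P[...,1]>.1)&(P[...,1]<.22)&(P[...,0]>.37)&(P[...,0]<.45)
for zt in (.05,.07,.08):
    q=P[m&(P[...,2]>zt)]; print('uphill end xmin',np.percentile(q[:,0],[0,1,3,10]).round(4))
# floor fit x in .43..54, central width
yc=lambda x: .163-.075*(x-.43)
q=P[(P[...,0]>.43)&(P[...,0]<.545)&(abs(P[...,1]-yc(P[...,0]))<.012)&(P[...,2]>.03)]
print(len(q),np.polyfit(q[:,0],q[:,2],1),'z@.48',np.polyval(np.polyfit(q[:,0],q[:,2],1),.48))
Q=np.load('Ps.npy')
q=Q[(Q[...,0]>.43)&(Q[...,0]<.545)&(abs(Q[...,1]-yc(Q[...,0]))<.012)&(Q[...,2]>.03)]
print(len(q),np.polyfit(q[:,0],q[:,2],1),'z@.48',np.polyval(np.polyfit(q[:,0],q[:,2],1),.48))
# handle
for a in ((262,485),(333,474),(405,463)): print('handle',onplane(c,340+a[0]/4,110+a[1]/4,.0525).round(4))
print('cab top corners',[onplane(c,340+a[0]/4,110+a[1]/4,.085).round(4) for a in((130,97),(415,58),(478,345),(183,388))])
for n,PP in(('t',P),('s',Q)):
    m=(PP[...,2]>.0475)&(PP[...,2]<.058)&(PP[...,0]>.53)&(PP[...,0]<.6)&(PP[...,1]>-.42)&(PP[...,1]<-.28)
    k,l,s,ce=cv2.connectedComponentsWithStats(m.astype(np.uint8))
    for i in range(1,k):
        if s[i,4]>15:
            p=PP[l==i]; print(n,s[i],p.min(0).round(4),p.max(0).round(4),np.polyfit(p[:,1],p[:,0],1))
```

```text
guard [array([0.5562, 0.1738, 0.0773]), array([0.5527, 0.1288, 0.0773])]
uphill end xmin [0.4142 0.4143 0.4161 0.4184]
uphill end xmin [0.4142 0.4143 0.4161 0.4184]
uphill end xmin [0.4142 0.4143 0.4147 0.4165]
472 [-0.26741376  0.19589974] z@.48 0.06754113826335006
139 [-0.19271784  0.1559505 ] z@.48 0.0634459355144064
handle [ 0.541  -0.3065  0.0525]
handle [ 0.5483 -0.35    0.0525]
handle [ 0.5557 -0.3942  0.0525]
cab top corners [array([ 0.7769, -0.2256,  0.085 ]), array([ 0.8044, -0.4025,  0.085 ]), array([ 0.6226, -0.43  ,  0.085 ]), array([ 0.5941, -0.2526,  0.085 ])]
t [400 212  43  22 250] [ 0.537  -0.3966  0.0475] [ 0.5905 -0.2939  0.0579] [-0.15101509  0.50279511]
s [346 271  58  37 435] [ 0.5396 -0.4193  0.0475] [ 0.5993 -0.2808  0.058 ] [-0.13824145  0.52029501]
```

```bash
cat >> h.py <<'E'
def rot(ang,tilt=0,tx=None):
    """tool x at world angle ang (deg), z down, then rotated about tool x by tilt deg"""
    a=np.radians(ang); x=np.array([np.cos(a),np.sin(a),0]); z=np.array([0,0,-1.]); y=np.cross(z,x)
    return R.from_matrix(np.stack([x,y,z],1))*R.from_rotvec([np.radians(tilt),0,0])
def plan(pos,Rt,s=None):
    s=s or r.read_state(); R0=R.from_quat(s['eef_rot'])
    d=R0.inv().apply(np.array(pos)-s['ee_pos'])*1000; w=np.degrees((R0.inv()*Rt).as_rotvec())
    print('xyz',d.round(1).tolist(),'rot',w.round(1).tolist(),'rows>=',round(max(np.linalg.norm(d)/62.5,np.linalg.norm(w)/10.7),1))
# channel
XS=np.array([.597,.150,.035]); H=np.array([-.9972,.0747,0])
U=H*np.cos(.26)+np.array([0,0,np.sin(.26)]); N=-H*np.sin(.26)+np.array([0,0,np.cos(.26)])
RC=R.from_matrix(np.stack([np.array([.0747,.9972,0]),np.cross(-N,[.0747,.9972,0]),-N],1))
def ch(s,n,dy=0): return XS+U*s+N*n+np.array([.0747,.9972,0])*dy
E
python3 - <<'E'
from h import *
for t in(10,-10): print(rot(-4.3,t).as_matrix()[:,2])
t=10 if rot(-4.3,10).as_matrix()[1,2]<0 else -10
plan([.445,.225,.12],rot(-4.3,t)); print(t)
E
```

```text
[ 0.01301992  0.17315938 -0.98480775]
[-0.01301992 -0.17315938 -0.98480775]
xyz [-293.5, 372.6, 110.4] rot [-8.3, -6.9, 79.3] rows>= 7.8
-10
```

Emit:
apply_moves(increments=[{"grip": 0, "xyz": [-60, 75, 20], "rotation": [0, 0, 10]}, {"grip": 60, "xyz": [-120, 150, 40], "rotation": [0, 0, 20]}, {"grip": 60, "xyz": [-180, 225, 60], "rotation": [0, 0, 30]}, {"grip": 60, "xyz": [-240, 300, 60], "rotation": [0, 0, 40]}, {"grip": 60, "xyz": [-290, 370, 60], "rotation": [0, 0, 50]}], squeeze=20)

```text
time: 0.92
ee_pos: [0.345, 0.3555, 0.1811]
eef_rot: [0.977, 0.215, -0.0, 0.0]
ft_force: [0.7, 1.0, -0.8]
width: 0.0675
```

Run:
```python
from h import *
st(); plan([.445,.224,.12],rot(-4.3,-10))
```

```text
{'time': 0.925, 'joint_positions': [-1.071, 0.078, 0.187, 1.872, -0.016, 1.193, -0.445], 'ee_pos': [0.345, 0.356, 0.181], 'eef_rot': [0.977, 0.215, -0.0, 0.0], 'ft_force': [0.74, 1.001, -0.771], 'width': 0.067}
xyz [35.5, 161.4, 61.1] rot [-9.8, -2.5, 29.1] rows>= 2.9
```

Emit:
apply_moves(increments=[{"grip": 80, "xyz": [12, 55, 20], "rotation": [-3, -1, 10]}, {"grip": 100, "xyz": [24, 110, 40], "rotation": [-6, -2, 20]}, {"grip": 100, "xyz": [36, 161, 61], "rotation": [-9.8, -2.5, 29.1]}, {"grip": 100, "xyz": [36, 161, 61], "rotation": [-9.8, -2.5, 29.1]}, {"grip": 100, "xyz": [36, 161, 61], "rotation": [-9.8, -2.5, 29.1]}])

```text
time: 1.55
ee_pos: [0.4451, 0.2251, 0.1201]
eef_rot: [0.996, -0.037, -0.003, 0.087]
ft_force: [-0.3, 0.2, 0.1]
width: 0.0533
```

Run:
```python
from h import *
s=st(); plan([.445,.2225,.017],rot(-4.3,-10))
c=cam('side'); cv2.imwrite('pics/s1.png',cv2.resize(c['img'][100:320,100:400],None,fx=2.5,fy=2.5))
c=cam('top','t1.png')
```

```text
{'time': 1.55, 'joint_positions': [-0.95, 0.229, 0.338, 1.864, 0.064, 1.173, -0.718], 'ee_pos': [0.445, 0.225, 0.12], 'eef_rot': [0.996, -0.037, -0.003, 0.087], 'ft_force': [-0.314, 0.172, 0.147], 'width': 0.053}
xyz [0.1, -15.3, 102.0] rot [-0.0, -0.0, 0.0] rows>= 1.7
```

View pics/s1.png

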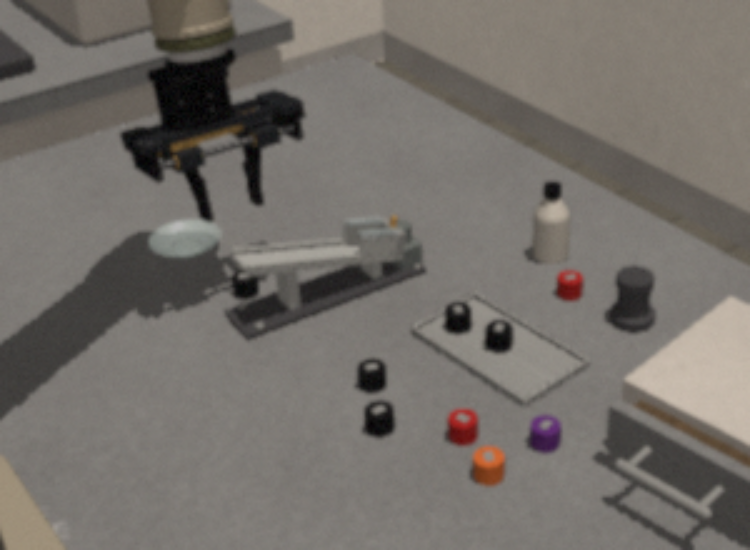

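View pics/t1.png

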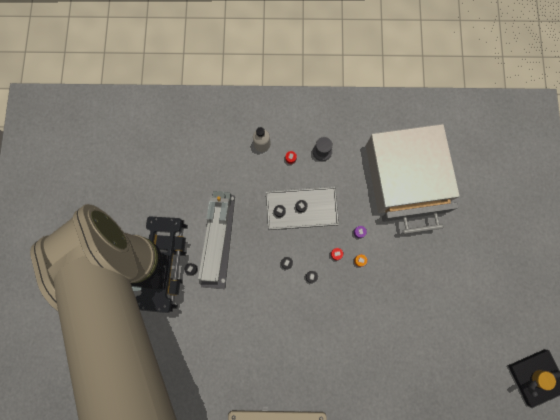

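The side view shows the gripper leaning away from the channel above the nearest mount (about (245,285)), and the top view shows the mount still at (191,269). Descending.

Emit:
apply_moves(increments=[{"grip": 100, "xyz": [0, -8, 52], "rotation": [0, 0, 0]}, {"grip": 100, "xyz": [0, -15.3, 102], "rotation": [0, 0, 0]}, {"grip": 100, "xyz": [0, -15.3, 102], "rotation": [0, 0, 0]}, {"grip": 100, "xyz": [0, -15.3, 102], "rotation": [0, 0, 0]}])

```text
time: 2.15
ee_pos: [0.4456, 0.2243, 0.0194]
eef_rot: [0.996, -0.036, -0.002, 0.086]
ft_force: [-0.5, -0.4, 0.3]
width: 0.0529
```

Emit:
apply_moves(increments=[{"grip": 180, "xyz": [0, 0, 0], "rotation": [0, 0, 0]}, {"grip": 200, "xyz": [0, 0, 0], "rotation": [0, 0, 0]}, {"grip": 200, "xyz": [0, 0, 0], "rotation": [0, 0, 0]}, {"grip": 200, "xyz": [0, 0, 0], "rotation": [0, 0, 0]}, {"grip": 200, "xyz": [0, 0, 0], "rotation": [0, 0, 0]}])

```text
time: 2.78
ee_pos: [0.4459, 0.2246, 0.0199]
eef_rot: [0.996, -0.036, -0.002, 0.085]
ft_force: [-2.3, -0.5, 6.2]
width: 0.029
```

Run:
```python
from h import *
s=st(); plan([.445,.2225,.15],rot(-4.3,-10)); print(ch(.1,.05)); plan(ch(.1,.09),RC)
print(ch(.1,.019))
```

```text
{'time': 2.775, 'joint_positions': [-0.928, 0.369, 0.324, 1.938, 0.022, 0.96, -0.705], 'ee_pos': [0.446, 0.225, 0.02], 'eef_rot': [0.996, -0.036, -0.002, 0.085], 'ft_force': [-2.343, -0.457, 6.166], 'width': 0.029}
xyz [-0.4, 24.3, -127.8] rot [-0.2, -0.2, 0.1] rows>= 2.1
[0.51344963 0.15625874 0.10902755]
xyz [82.9, 84.1, -114.9] rot [19.5, -4.1, -90.3] rows>= 8.6
[0.50550245 0.15685406 0.07906946]
```

Emit:
apply_moves(increments=[{"grip": 200, "xyz": [0, 8, -40], "rotation": [0, 0, 0]}, {"grip": 200, "xyz": [0, 15, -85], "rotation": [0, 0, 0]}, {"grip": 200, "xyz": [0, 24, -128], "rotation": [0, 0, 0]}, {"grip": 200, "xyz": [0, 24, -128], "rotation": [0, 0, 0]}])

```text
time: 3.28
ee_pos: [0.447, 0.2237, 0.1532]
eef_rot: [0.996, -0.036, 0.0, 0.083]
ft_force: [-0.6, -0.0, -0.5]
width: 0.0294
```

```bash
cat >> h.py <<'E'
def place(s,n,R0,off,dy=0,extra=0,flip=False):
    """R0 grasp rotation (tool), off = base - TCP at grasp in world; gives TCP pose with base at channel s, n"""
    o=R0.inv().apply(off); a=R0.inv().apply([0,0,1.])
    Rt=RC*R.from_rotvec([0,0,np.pi if flip else 0])
    ang=np.arctan2(a[1],-a[2]); Rp=Rt*R.from_rotvec([-ang,0,0])
    if abs((Rp.apply(a)-N)).max()>.05: Rp=Rt*R.from_rotvec([ang,0,0])
    print('axis err',(Rp.apply(a)-N).round(3),'z tool',Rp.as_matrix()[:,2].round(3))
    return ch(s,n,dy)-Rp.apply(o), Rp
E
python3 - <<'E'
from h import *
s=st()
R0=R.from_quat([.996,-.036,-.002,.085])
for f in(0,1):
    p,Rp=place(.1,.06,R0,[0,-.003,-.02],flip=f); print(f,p); plan(p,Rp)
c=cam('side'); cv2.imwrite('pics/s2.png',cv2.resize(c['img'][100:320,100:400],None,fx=2.5,fy=2.5))
E
```

```text
{'time': 3.275, 'joint_positions': [-0.957, 0.186, 0.348, 1.836, 0.075, 1.232, -0.714], 'ee_pos': [0.447, 0.224, 0.153], 'eef_rot': [0.996, -0.036, 0.0, 0.083], 'ft_force': [-0.64, -0.011, -0.458], 'width': 0.029}
axis err [ 0.     0.002 -0.   ] z tool [-0.089  0.007 -0.996]
0 [0.51824404 0.15572576 0.1387889 ]
xyz [75.9, 59.3, 25.1] rot [11.9, 3.2, -90.0] rows>= 8.5
axis err [-0.    -0.002 -0.   ] z tool [-0.416  0.031 -0.909]
1 [0.52403707 0.15563946 0.13725043]
xyz [81.7, 58.7, 26.6] rot [-12.1, -26.9, 86.3] rows>= 8.5
```

View pics/s2.png

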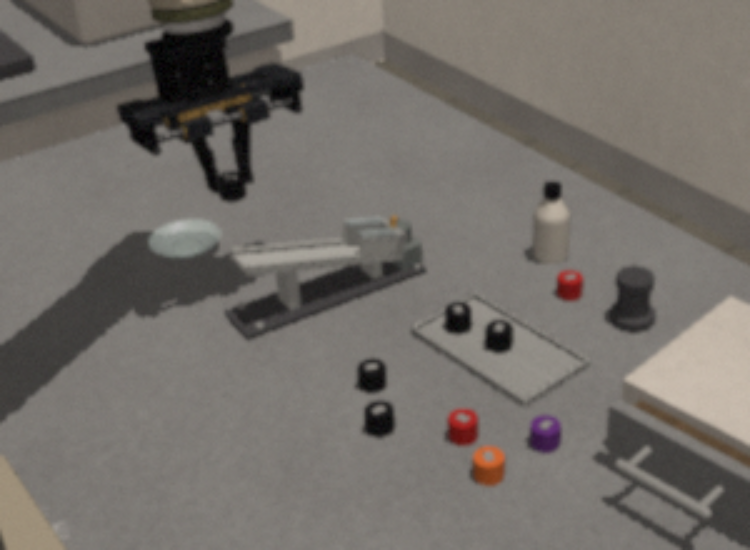

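The picture shows the mount held between the fingertips at (232,190). Now turning to the channel.

Emit:
apply_moves(increments=[{"grip": 200, "xyz": [0, 0, -20], "rotation": [1.4, 0.4, -10.5]}, {"grip": 200, "xyz": [18, 14, -20], "rotation": [2.8, 0.8, -21]}, {"grip": 200, "xyz": [35, 28, -20], "rotation": [4.2, 1.2, -31.5]}, {"grip": 200, "xyz": [50, 42, -15], "rotation": [5.6, 1.6, -42]}, {"grip": 200, "xyz": [70, 55, 0], "rotation": [7, 2, -52]}])

```text
time: 3.95
ee_pos: [0.5118, 0.1637, 0.1595]
eef_rot: [0.913, 0.408, -0.019, 0.017]
ft_force: [0.9, -0.4, -1.8]
width: 0.0293
```

Run:
```python
from h import *
s=st()
R0=R.from_quat([.996,-.036,-.002,.085])
p,Rp=place(.1,.06,R0,[0,-.003,-.02]); plan(p,Rp)
```

```text
{'time': 3.95, 'joint_positions': [-0.724, 0.22, 0.351, 1.774, -0.043, 1.198, 0.478], 'ee_pos': [0.512, 0.164, 0.16], 'eef_rot': [0.913, 0.408, -0.019, 0.017], 'ft_force': [0.871, -0.435, -1.835], 'width': 0.029}
axis err [ 0.     0.002 -0.   ] z tool [-0.089  0.007 -0.996]
xyz [-0.6, 9.8, 20.9] rot [4.9, 1.3, -37.6] rows>= 3.5
```

Emit:
apply_moves(increments=[{"grip": 200, "xyz": [0, 3, 5], "rotation": [1.3, 0.4, -10]}, {"grip": 200, "xyz": [0, 6, 10], "rotation": [2.6, 0.8, -20]}, {"grip": 200, "xyz": [0, 9, 15], "rotation": [3.9, 1.1, -30]}, {"grip": 200, "xyz": [-0.6, 9.8, 20.9], "rotation": [4.9, 1.3, -37.6]}, {"grip": 200, "xyz": [-0.6, 9.8, 20.9], "rotation": [4.9, 1.3, -37.6]}])

```text
time: 4.58
ee_pos: [0.5174, 0.155, 0.1369]
eef_rot: [0.733, 0.679, -0.032, -0.034]
ft_force: [-0.0, 0.1, 0.3]
width: 0.0294
```

Run:
```python
from h import *
s=st()
R0=R.from_quat([.996,-.036,-.002,.085])
p,Rp=place(.1,.06,R0,[0,-.003,-.02]); plan(p,Rp)
p,Rp=place(.1,.004,R0,[0,-.003,-.02]); plan(p,Rp)
print(ch(.1,.06))
c=cam('side'); cv2.imwrite('pics/s3.png',cv2.resize(c['img'][130:250,150:330],None,fx=4,fy=4,interpolation=cv2.INTER_CUBIC))
c=cam('top'); cv2.imwrite('pics/t3.png',cv2.resize(c['img'][170:310,130:280],None,fx=4,fy=4,interpolation=cv2.INTER_CUBIC))
```

```text
{'time': 4.575, 'joint_positions': [-0.591, 0.286, 0.282, 1.742, -0.12, 1.214, 1.224], 'ee_pos': [0.517, 0.155, 0.137], 'eef_rot': [0.733, 0.679, -0.032, -0.034], 'ft_force': [-0.002, 0.131, 0.265], 'width': 0.029}
axis err [ 0.     0.002 -0.   ] z tool [-0.089  0.007 -0.996]
xyz [0.8, 0.6, -2.0] rot [-0.2, 0.1, -0.1] rows>= 0.0
axis err [ 0.     0.002 -0.   ] z tool [-0.089  0.007 -0.996]
xyz [0.8, -8.7, 53.2] rot [-0.2, 0.1, -0.1] rows>= 0.9
[0.51601323 0.1560667  0.11869145]
```

View pics/s3.png

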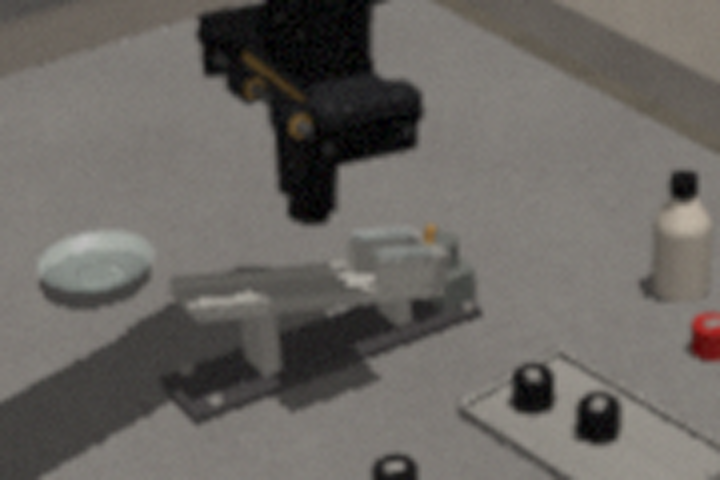

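View pics/t3.png

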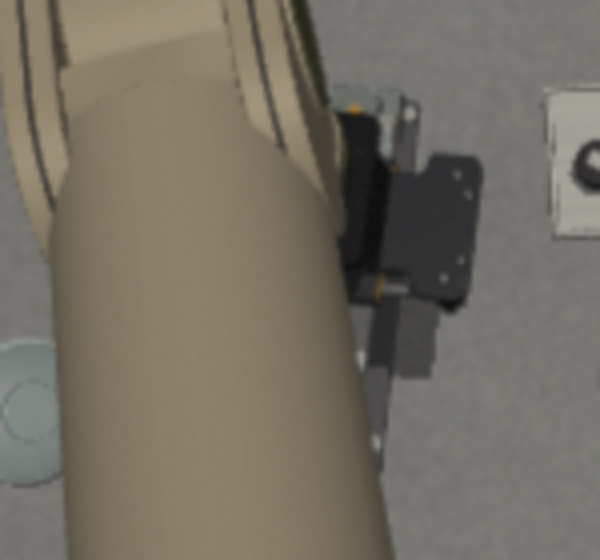

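Emit:
apply_moves(increments=[{"grip": 200, "xyz": [0.8, -4, 25], "rotation": [0, 0, 0]}, {"grip": 200, "xyz": [0.8, -7, 43], "rotation": [0, 0, 0]}, {"grip": 200, "xyz": [0.8, -8.7, 51], "rotation": [0, 0, 0]}, {"grip": 200, "xyz": [0.8, -8.7, 53], "rotation": [0, 0, 0]}, {"grip": 200, "xyz": [0.8, -8.7, 53], "rotation": [0, 0, 0]}])

```text
time: 5.3
ee_pos: [0.5048, 0.1576, 0.0866]
eef_rot: [0.734, 0.678, -0.031, -0.033]
ft_force: [0.3, -0.3, -0.3]
width: 0.0297
```

Run:
```python
from h import *
s=st()
R0=R.from_quat([.996,-.036,-.002,.085])
for n in (.004,0):
  p,Rp=place(.1,n,R0,[0,-.003,-.02]); plan(p,Rp)
c=cam('side'); cv2.imwrite('pics/s4.png',cv2.resize(c['img'][160:250,170:290],None,fx=6,fy=6,interpolation=cv2.INTER_CUBIC))
```

```text
{'time': 5.3, 'joint_positions': [-0.596, 0.317, 0.271, 1.82, -0.134, 1.103, 1.224], 'ee_pos': [0.505, 0.158, 0.087], 'eef_rot': [0.734, 0.678, -0.031, -0.033], 'ft_force': [0.31, -0.349, -0.328], 'width': 0.03}
axis err [ 0.     0.002 -0.   ] z tool [-0.089  0.007 -0.996]
xyz [-0.9, -0.7, 2.0] rot [-0.1, 0.0, -0.3] rows>= 0.0
axis err [ 0.     0.002 -0.   ] z tool [-0.089  0.007 -0.996]
xyz [-0.9, -1.3, 5.9] rot [-0.1, 0.0, -0.3] rows>= 0.1
```

View pics/s4.png

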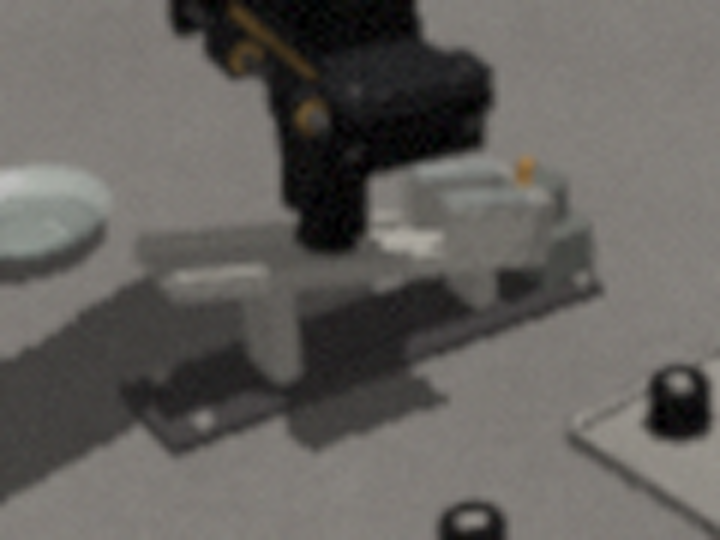

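Emit:
apply_moves(increments=[{"grip": 200, "xyz": [-0.9, -1.0, 4], "rotation": [0, 0, 0]}, {"grip": 200, "xyz": [-0.9, -1.3, 6], "rotation": [0, 0, 0]}, {"grip": 200, "xyz": [-0.9, -1.3, 7], "rotation": [0, 0, 0]}, {"grip": 200, "xyz": [-0.9, -1.3, 8], "rotation": [0, 0, 0]}])

```text
time: 5.85
ee_pos: [0.5036, 0.1567, 0.0813]
eef_rot: [0.734, 0.678, -0.03, -0.033]
ft_force: [-9.0, -4.1, 31.2]
width: 0.029
```

Run:
```python
from h import *
s=st()
R0=R.from_quat([.996,-.036,-.002,.085])
p,Rp=place(.1,0,R0,[0,-.003,-.02]); plan(p,Rp)
```

```text
{'time': 5.85, 'joint_positions': [-0.594, 0.319, 0.271, 1.829, -0.136, 1.09, 1.226], 'ee_pos': [0.504, 0.157, 0.081], 'eef_rot': [0.734, 0.678, -0.03, -0.033], 'ft_force': [-8.991, -4.149, 31.184], 'width': 0.029}
axis err [ 0.     0.002 -0.   ] z tool [-0.089  0.007 -0.996]
xyz [0.1, -0.7, 0.6] rot [0.0, -0.1, -0.3] rows>= 0.0
```

Emit:
apply_moves(increments=[{"grip": 200, "xyz": [0, 0, -2], "rotation": [0, 0, 0]}, {"grip": 110, "xyz": [0, 0, -2], "rotation": [0, 0, 0]}, {"grip": 110, "xyz": [0, 0, -2], "rotation": [0, 0, 0]}, {"grip": 110, "xyz": [0, 0, -2], "rotation": [0, 0, 0]}])

```text
time: 6.35
ee_pos: [0.5036, 0.1567, 0.0829]
eef_rot: [0.734, 0.678, -0.03, -0.033]
ft_force: [0.6, 0.2, 0.1]
width: 0.0472
```

Emit:
apply_moves(increments=[{"grip": 110, "xyz": [0, 0, -30], "rotation": [0, 0, 0]}, {"grip": 110, "xyz": [0, 0, -80], "rotation": [0, 0, 0]}, {"grip": 110, "xyz": [0, 20, -120], "rotation": [0, 0, 0]}, {"grip": 110, "xyz": [60, 40, -120], "rotation": [0, 0, 0]}, {"grip": 110, "xyz": [120, 40, -120], "rotation": [0, 0, 0]}])

```text
time: 6.98
ee_pos: [0.565, 0.2728, 0.1991]
eef_rot: [0.735, 0.677, -0.03, -0.033]
ft_force: [0.7, -0.3, -0.6]
width: 0.0494
```

Run:
```python
from h import *
s=st()
c=cam('side'); cv2.imwrite('pics/s5.png',cv2.resize(c['img'][130:330,150:350],None,fx=3.8,fy=3,interpolation=cv2.INTER_CUBIC))
c=cam('top'); cv2.imwrite('pics/t5.png',cv2.resize(c['img'][150:310,130:360],None,fx=3.4,fy=3.4,interpolation=cv2.INTER_CUBIC))
```

```text
{'time': 6.975, 'joint_positions': [-0.681, 0.415, 0.25, 1.436, -0.148, 1.381, 1.074], 'ee_pos': [0.565, 0.273, 0.199], 'eef_rot': [0.735, 0.677, -0.03, -0.033], 'ft_force': [0.706, -0.349, -0.552], 'width': 0.049}
```

View pics/s5.png

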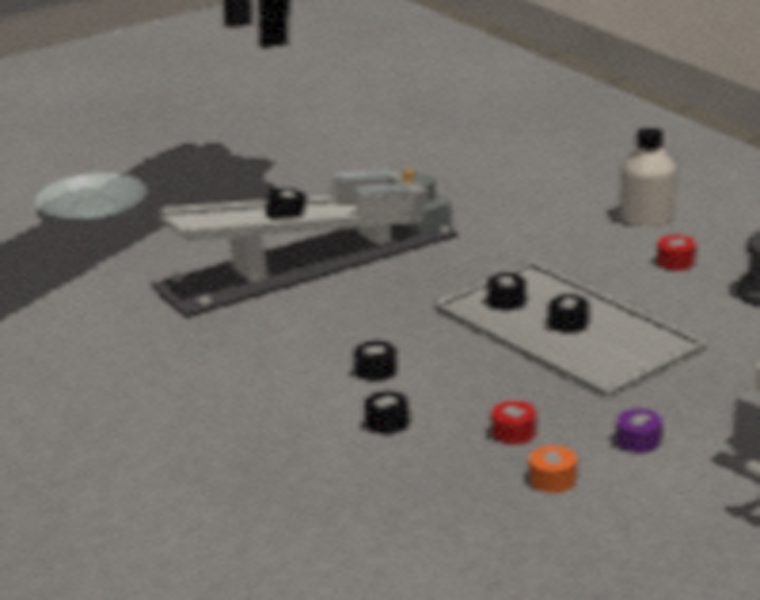

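View pics/t5.png

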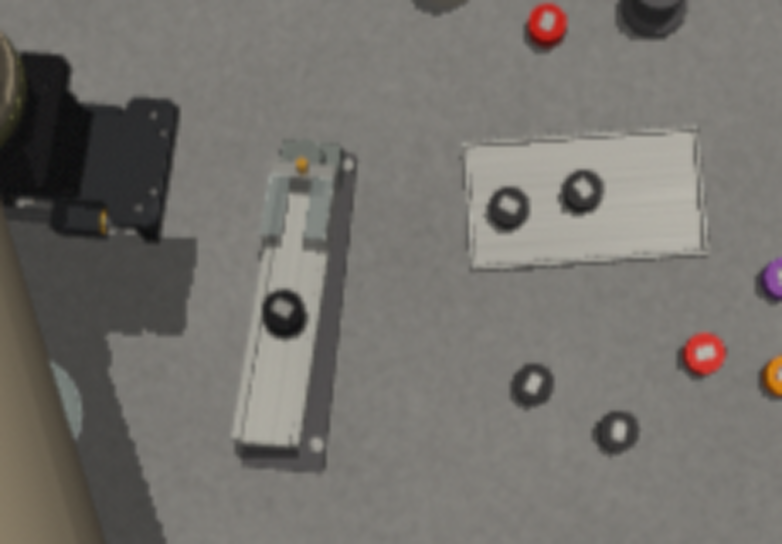

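```bash
cat >> h.py <<'E'
def chan_coords(p): 
    d=np.asarray(p)-XS; L=np.array([.0747,.9972,0]); return np.stack([d@U,d@L,d@N],-1)
def chan_report(c,P):
    q=chan_coords(P); ok=c['range_z']>0
    m=ok&(q[...,0]>.05)&(q[...,0]<.19)&(abs(q[...,1])<.035)&(q[...,2]>.016)&(q[...,2]<.032)
    k,l,s,ce=cv2.connectedComponentsWithStats(m.astype(np.uint8))
    for i in range(1,k):
        if s[i,4]>25:
            a=q[l==i]; b=a[a[:,2]>.019]; print('mount px',ce[i].round(1),'chan mean',b.mean(0).round(4),'min',b.min(0).round(4),'max',b.max(0).round(4)); A=np.c_[b[:,:2],np.ones(len(b))]; print('  slope',np.linalg.lstsq(A,b[:,2],rcond=None)[0].round(3))
    m=ok&(q[...,0]>.06)&(q[...,0]<.17)&(abs(q[...,1])<.035)&(q[...,2]>-.004)&(q[...,2]<.011)
    for a in np.arange(.06,.18,.02):
        b=q[m&(abs(q[...,0]-a)<.01)]; print(round(a,2),'wall y',b[:,1].min().round(4),b[:,1].max().round(4),'floor n',np.median(b[abs(b[:,1])<.012][:,2]).round(4))
E
python3 - <<'E'
from h import *
for n in('top','side'):
    c=cam(n); print(n); chan_report(c,cloud(c))
E
```

```text
top
mount px [212.9 241.2] chan mean [0.0995 0.0006 0.0249] min [ 0.0836 -0.0141  0.0194] max [0.1136 0.0151 0.0287]
  slope [-0.03  -0.015  0.028]
0.06 wall y -0.0218 0.0246 floor n 0.0011
0.08 wall y -0.0219 0.0248 floor n 0.0012
0.1 wall y -0.0221 0.0251 floor n 0.0035
0.12 wall y -0.022 0.0248 floor n 0.0017
0.14 wall y -0.0217 0.0237 floor n 0.0012
0.16 wall y -0.0219 0.0248 floor n 0.0011
side
mount px [225.5 196. ] chan mean [ 0.0979 -0.0048  0.0247] min [ 0.0828 -0.0183  0.0194] max [0.1096 0.0144 0.0277]
  slope [-0.085  0.033  0.033]
0.06 wall y -0.0275 0.0251 floor n 0.0016
0.08 wall y -0.0266 0.0005 floor n 0.0027
0.1 wall y -0.0277 0.0273 floor n 0.0035
0.12 wall y -0.027 0.0218 floor n 0.0015
0.14 wall y -0.026 0.0243 floor n 0.0008
0.16 wall y -0.0259 0.0243 floor n 0.0012
```

Run:
```python
from h import *
plan([.465,-.018,.14],rot(85.7))
```

```text
xyz [-298.2, -69.7, 64.8] rot [-5.2, 0.0, -0.1] rows>= 5.0
```

Emit:
apply_moves(increments=[{"grip": 110, "xyz": [-60, -14, 10], "rotation": [-1, 0, 0]}, {"grip": 110, "xyz": [-120, -28, 20], "rotation": [-2, 0, 0]}, {"grip": 110, "xyz": [-180, -42, 30], "rotation": [-3, 0, 0]}, {"grip": 110, "xyz": [-240, -56, 45], "rotation": [-4, 0, 0]}, {"grip": 110, "xyz": [-298, -70, 65], "rotation": [-5.2, 0, 0]}])

```text
time: 7.8
ee_pos: [0.4641, -0.0198, 0.1402]
eef_rot: [0.735, 0.678, 0.001, 0.001]
ft_force: [1.2, -2.2, 0.5]
width: 0.0493
```

Emit:
apply_moves(increments=[{"grip": 110, "xyz": [0, 0, 0], "rotation": [0, 0, 0]}])

```text
time: 7.92
ee_pos: [0.4612, -0.0252, 0.1391]
eef_rot: [0.738, 0.675, -0.0, 0.0]
ft_force: [-0.5, 0.4, 0.4]
width: 0.0492
```

Run:
```python
from h import *
st();plan([.465,-.018,.017],rot(85.7))
c=cam('side'); cv2.imwrite('pics/s6.png',cv2.resize(c['img'][130:330,150:350],None,fx=3.8,fy=3,interpolation=cv2.INTER_CUBIC))
```

```text
{'time': 7.925, 'joint_positions': [-0.442, 0.038, 0.409, 2.01, -0.017, 1.096, 1.457], 'ee_pos': [0.461, -0.025, 0.139], 'eef_rot': [0.738, 0.675, -0.0, 0.0], 'ft_force': [-0.531, 0.404, 0.429], 'width': 0.049}
xyz [7.5, 3.1, 122.1] rot [0.0, 0.0, -0.8] rows>= 2.0
```

View pics/s6.png

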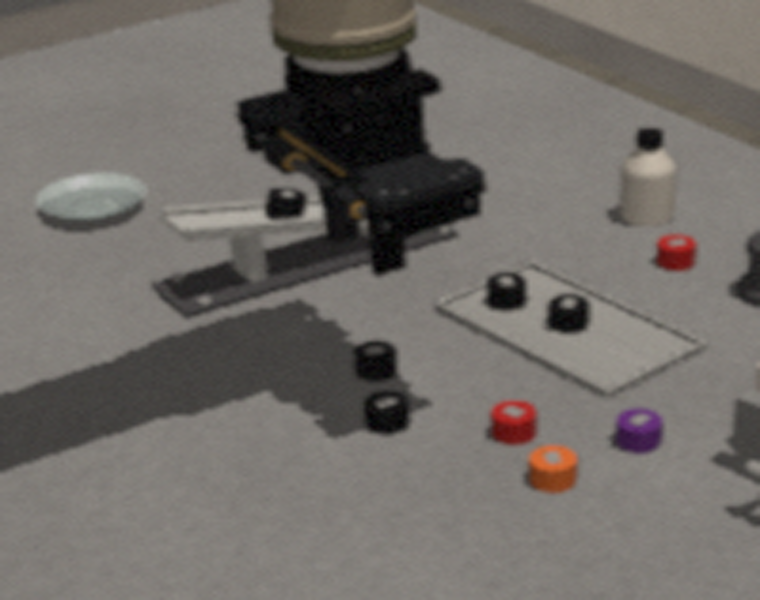

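Both bench mounts stand unmoved at (376,360) and (387,412), the first is in the channel at (286,203). Descending.

Emit:
apply_moves(increments=[{"grip": 110, "xyz": [7.5, 3, 50], "rotation": [0, 0, -0.8]}, {"grip": 110, "xyz": [7.5, 3, 95], "rotation": [0, 0, -0.8]}, {"grip": 110, "xyz": [7.5, 3, 120], "rotation": [0, 0, -0.8]}, {"grip": 110, "xyz": [7.5, 3, 123], "rotation": [0, 0, -0.8]}, {"grip": 110, "xyz": [7.5, 3, 123], "rotation": [0, 0, -0.8]}])

```text
time: 8.6
ee_pos: [0.4672, -0.0155, 0.0178]
eef_rot: [0.732, 0.681, 0.001, 0.001]
ft_force: [-0.3, 0.1, -0.2]
width: 0.0493
```

Emit:
apply_moves(increments=[{"grip": 180, "xyz": [0, 0, 1], "rotation": [0, 0, 0]}, {"grip": 200, "xyz": [0, 0, 1], "rotation": [0, 0, 0]}, {"grip": 200, "xyz": [0, 0, 1], "rotation": [0, 0, 0]}, {"grip": 200, "xyz": [0, 0, 1], "rotation": [0, 0, 0]}])

```text
time: 9.1
ee_pos: [0.4676, -0.0155, 0.0173]
eef_rot: [0.732, 0.681, 0.001, 0.001]
ft_force: [-1.2, -0.8, 6.0]
width: 0.0293
```

Run:
```python
from h import *
s=st(); print(R.from_quat(s['eef_rot']).as_matrix().round(3).tolist())
```

```text
{'time': 9.1, 'joint_positions': [-0.421, 0.244, 0.391, 2.1, -0.127, 0.816, 1.546], 'ee_pos': [0.468, -0.015, 0.017], 'eef_rot': [0.732, 0.681, 0.001, 0.001], 'ft_force': [-1.188, -0.805, 5.972], 'width': 0.029}
[[0.071, 0.997, 0.003], [0.997, -0.071, 0.001], [0.001, 0.003, -1.0]]
```

Emit:
apply_moves(increments=[{"grip": 200, "xyz": [0, 0, -50], "rotation": [0, 0, 0]}, {"grip": 200, "xyz": [0, 0, -100], "rotation": [0, 0, 0]}, {"grip": 200, "xyz": [0, 0, -140], "rotation": [0, 0, 0]}, {"grip": 200, "xyz": [0, 0, -140], "rotation": [0, 0, 0]}])

```text
time: 9.6
ee_pos: [0.4689, -0.0154, 0.1602]
eef_rot: [0.732, 0.681, 0.004, 0.002]
ft_force: [0.2, 0.4, -1.8]
width: 0.0296
```

```bash
cat >> h.py <<'E'
def pp(s,n,dy=0,R0=R.from_quat([.732,.681,.001,.001]),off=[-.0025,0,-.0173]):
    p,Rp=place(s,n,R0,off,dy); plan(p,Rp)
E
python3 - <<'E'
from h import *
st(); pp(.135,.06)
E
```

```text
{'time': 9.6, 'joint_positions': [-0.468, 0.023, 0.414, 1.976, -0.012, 1.135, 1.45], 'ee_pos': [0.469, -0.015, 0.16], 'eef_rot': [0.732, 0.681, 0.004, 0.002], 'ft_force': [0.212, 0.402, -1.843], 'width': 0.03}
axis err [0. 0. 0.] z tool [-0.254  0.019 -0.967]
xyz [174.6, 7.6, 17.0] rot [15.2, -0.1, 0.2] rows>= 2.8
```

Emit:
apply_moves(increments=[{"grip": 200, "xyz": [55, 2, 0], "rotation": [4, 0, 0]}, {"grip": 200, "xyz": [110, 5, 0], "rotation": [9, 0, 0]}, {"grip": 200, "xyz": [160, 7, 10], "rotation": [15.2, 0, 0.2]}, {"grip": 200, "xyz": [174.6, 7.6, 17], "rotation": [15.2, 0, 0.2]}, {"grip": 200, "xyz": [174.6, 7.6, 17], "rotation": [15.2, 0, 0.2]}])

```text
time: 10.22
ee_pos: [0.4883, 0.1581, 0.1421]
eef_rot: [0.727, 0.675, -0.088, -0.095]
ft_force: [-0.1, 0.0, -0.7]
width: 0.0291
```

Run:
```python
from h import *
st(); pp(.136,.06,.0005);pp(.136,.003,.0005)
```

```text
{'time': 10.225, 'joint_positions': [-0.586, 0.346, 0.308, 1.681, -0.197, 1.379, 1.276], 'ee_pos': [0.488, 0.158, 0.142], 'eef_rot': [0.727, 0.675, -0.088, -0.095], 'ft_force': [-0.115, 0.035, -0.71], 'width': 0.029}
axis err [0. 0. 0.] z tool [-0.254  0.019 -0.967]
xyz [0.7, -0.6, -1.8] rot [-0.1, -0.0, 0.1] rows>= 0.0
axis err [0. 0. 0.] z tool [-0.254  0.019 -0.967]
xyz [0.7, -0.7, 55.2] rot [-0.1, -0.0, 0.1] rows>= 0.9
```

Emit:
apply_moves(increments=[{"grip": 200, "xyz": [0.7, -0.7, 25], "rotation": [0, 0, 0]}, {"grip": 200, "xyz": [0.7, -0.7, 45], "rotation": [0, 0, 0]}, {"grip": 200, "xyz": [0.7, -0.7, 54], "rotation": [0, 0, 0]}, {"grip": 200, "xyz": [0.7, -0.7, 56], "rotation": [0, 0, 0]}, {"grip": 200, "xyz": [0.7, -0.7, 58], "rotation": [0, 0, 0]}])

```text
time: 10.85
ee_pos: [0.4735, 0.1597, 0.087]
eef_rot: [0.727, 0.675, -0.087, -0.094]
ft_force: [-0.6, -0.3, -0.5]
width: 0.029
```

Run:
```python
from h import *
st(); pp(.136,.0,.0005)
c=cam('side'); cv2.imwrite('pics/s7.png',cv2.resize(c['img'][160:250,170:290],None,fx=6,fy=6,interpolation=cv2.INTER_CUBIC))
```

```text
{'time': 10.85, 'joint_positions': [-0.589, 0.377, 0.295, 1.767, -0.212, 1.261, 1.286], 'ee_pos': [0.473, 0.16, 0.087], 'eef_rot': [0.727, 0.675, -0.087, -0.094], 'ft_force': [-0.611, -0.308, -0.468], 'width': 0.029}
axis err [0. 0. 0.] z tool [-0.254  0.019 -0.967]
xyz [0.2, -0.4, 1.1] rot [0.0, -0.1, 0.0] rows>= 0.0
```

View pics/s7.png

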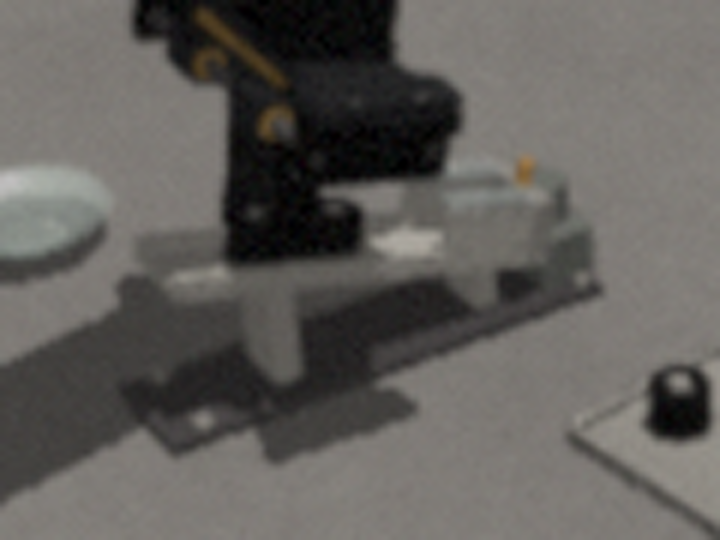

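Held mount is about 1 mm above the floor, behind the first one at (335,225). Releasing.

Emit:
apply_moves(increments=[{"grip": 180, "xyz": [0, 0, 0.5], "rotation": [0, 0, 0]}, {"grip": 110, "xyz": [0, 0, 0.5], "rotation": [0, 0, 0]}, {"grip": 110, "xyz": [0, 0, 0], "rotation": [0, 0, 0]}, {"grip": 110, "xyz": [0, 0, 0], "rotation": [0, 0, 0]}])

```text
time: 11.4
ee_pos: [0.4735, 0.1598, 0.0869]
eef_rot: [0.727, 0.675, -0.087, -0.094]
ft_force: [-0.0, 1.0, 0.5]
width: 0.0472
```

Emit:
apply_moves(increments=[{"grip": 110, "xyz": [0, 0, -30], "rotation": [0, 0, 0]}, {"grip": 110, "xyz": [0, 0, -70], "rotation": [0, 0, 0]}, {"grip": 110, "xyz": [-60, 0, -85], "rotation": [-5, 0, 0]}, {"grip": 110, "xyz": [-120, 10, -85], "rotation": [-10, 0, 0]}, {"grip": 110, "xyz": [-180, 20, -85], "rotation": [-15, 0, 0]}])

```text
time: 12.02
ee_pos: [0.5012, -0.0246, 0.1643]
eef_rot: [0.733, 0.68, 0.003, 0.003]
ft_force: [1.1, -0.1, -0.4]
width: 0.0494
```

Run:
```python
from h import *
st();plan([.432,-.080,.13],rot(85.7))
c=cam('side'); chan_report(c,cloud(c))
cv2.imwrite('pics/s8.png',cv2.resize(c['img'][130:330,150:350],None,fx=3.8,fy=3,interpolation=cv2.INTER_CUBIC))
```

```text
{'time': 12.025, 'joint_positions': [-0.445, 0.099, 0.43, 1.896, -0.045, 1.148, 1.498], 'ee_pos': [0.501, -0.025, 0.164], 'eef_rot': [0.733, 0.68, 0.003, 0.003], 'ft_force': [1.06, -0.053, -0.431], 'width': 0.049}
xyz [-60.4, -65.2, 33.7] rot [0.5, -0.1, 0.1] rows>= 1.5
mount px [225.4 196.2] chan mean [ 0.0974 -0.0045  0.0242] min [ 0.0832 -0.0171  0.0193] max [0.11   0.013  0.0271]
  slope [-0.056  0.083  0.03 ]
mount px [213.1 197.2] chan mean [ 0.1357 -0.0043  0.0242] min [ 0.1191 -0.0175  0.0201] max [0.1493 0.017  0.0275]
  slope [0.009 0.049 0.023]
0.06 wall y -0.0259 0.0225 floor n 0.002
0.08 wall y -0.0256 0.0037 floor n 0.0015
0.1 wall y -0.0264 0.0227 floor n 0.007
0.12 wall y -0.0249 0.007 floor n 0.0028
0.14 wall y -0.0263 0.0229 floor n 0.0057
0.16 wall y -0.0278 0.0233 floor n 0.0015
```

View pics/s8.png

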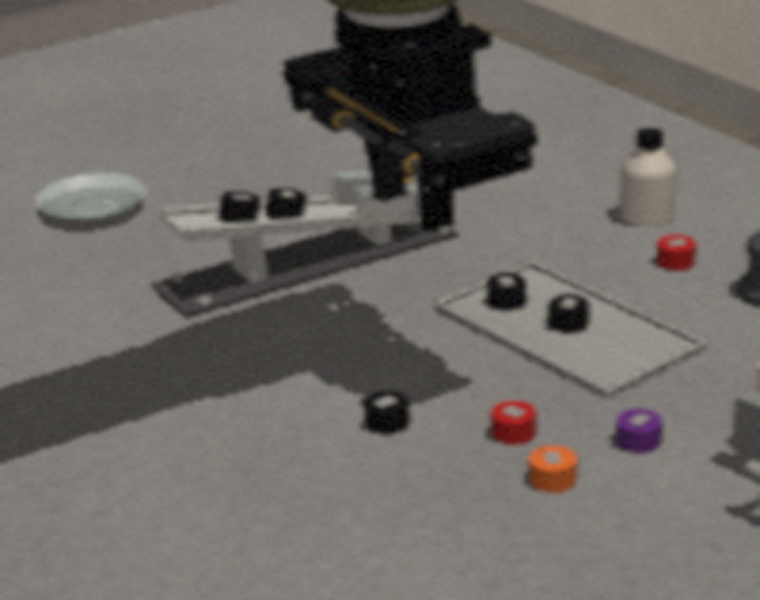

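Two mounts sit in the channel at (240,205) and (286,202); the third still at (387,412).

Emit:
apply_moves(increments=[{"grip": 110, "xyz": [-30, -35, 15], "rotation": [0.5, 0, 0]}, {"grip": 110, "xyz": [-60.4, -66, 33], "rotation": [0.5, 0, 0]}, {"grip": 110, "xyz": [-60.4, -66, 33], "rotation": [0.5, 0, 0]}, {"grip": 110, "xyz": [-60.4, -66, 33], "rotation": [0.5, 0, 0]}])

```text
time: 12.58
ee_pos: [0.4304, -0.0879, 0.131]
eef_rot: [0.736, 0.677, 0.001, 0.002]
ft_force: [0.8, 0.5, 0.8]
width: 0.0498
```

Run:
```python
from h import *
st();plan([.432,-.080,.017],rot(85.7))
```

```text
{'time': 12.575, 'joint_positions': [-0.381, -0.016, 0.479, 2.077, 0.01, 1.074, 1.582], 'ee_pos': [0.43, -0.088, 0.131], 'eef_rot': [0.736, 0.677, 0.001, 0.002], 'ft_force': [0.773, 0.524, 0.758], 'width': 0.05}
xyz [8.2, 0.4, 114.0] rot [0.2, 0.1, -0.4] rows>= 1.8
```

Emit:
apply_moves(increments=[{"grip": 110, "xyz": [8.2, 0.4, 50], "rotation": [0, 0, -0.4]}, {"grip": 110, "xyz": [8.2, 0.4, 95], "rotation": [0, 0, -0.4]}, {"grip": 110, "xyz": [8.2, 0.4, 113], "rotation": [0, 0, -0.4]}, {"grip": 110, "xyz": [8.2, 0.4, 114], "rotation": [0, 0, -0.4]}, {"grip": 110, "xyz": [8.2, 0.4, 114], "rotation": [0, 0, -0.4]}])

```text
time: 13.2
ee_pos: [0.4331, -0.0796, 0.0178]
eef_rot: [0.733, 0.68, 0.001, 0.002]
ft_force: [-0.4, -1.0, 0.1]
width: 0.0494
```

Emit:
apply_moves(increments=[{"grip": 180, "xyz": [0, 0, 0], "rotation": [0, 0, 0]}, {"grip": 200, "xyz": [0, 0, 0], "rotation": [0, 0, 0]}, {"grip": 200, "xyz": [0, 0, 0], "rotation": [0, 0, 0]}, {"grip": 200, "xyz": [0, 0, 0], "rotation": [0, 0, 0]}])

```text
time: 13.7
ee_pos: [0.4336, -0.0795, 0.0183]
eef_rot: [0.733, 0.68, 0.002, 0.003]
ft_force: [-2.0, 0.6, 6.1]
width: 0.0296
```

Run:
```python
from h import *
st()
```

```text
{'time': 13.7, 'joint_positions': [-0.365, 0.187, 0.475, 2.171, -0.118, 0.801, 1.68], 'ee_pos': [0.434, -0.08, 0.018], 'eef_rot': [0.733, 0.68, 0.002, 0.003], 'ft_force': [-2.017, 0.573, 6.079], 'width': 0.03}
```

Emit:
apply_moves(increments=[{"grip": 200, "xyz": [0, 0, -50], "rotation": [0, 0, 0]}, {"grip": 200, "xyz": [0, 0, -100], "rotation": [0, 0, 0]}, {"grip": 200, "xyz": [0, 0, -150], "rotation": [0, 0, 0]}, {"grip": 200, "xyz": [0, 0, -150], "rotation": [0, 0, 0]}, {"grip": 200, "xyz": [0, 0, -150], "rotation": [0, 0, 0]}])

```text
time: 14.32
ee_pos: [0.4322, -0.0792, 0.1676]
eef_rot: [0.733, 0.68, 0.002, 0.002]
ft_force: [0.4, -0.2, -0.6]
width: 0.0292
```

```bash
cat >> h.py <<'E'
def p3(s,n,dy=0.0005): pp(s,n,dy,R.from_quat([.733,.680,.002,.003]),[-.002,0,-.0183])
E
python3 - <<'E'
from h import *
st(); p3(.173,.06)
E
```

```text
{'time': 14.325, 'joint_positions': [-0.419, -0.065, 0.484, 2.035, 0.034, 1.159, 1.547], 'ee_pos': [0.432, -0.079, 0.168], 'eef_rot': [0.733, 0.68, 0.002, 0.002], 'ft_force': [0.406, -0.206, -0.612], 'width': 0.029}
axis err [-0.    -0.001 -0.   ] z tool [-0.249  0.019 -0.968]
xyz [241.5, 1.9, 12.8] rot [14.8, 0.0, -0.0] rows>= 3.9
```

Emit:
apply_moves(increments=[{"grip": 200, "xyz": [60, 1, 0], "rotation": [4, 0, 0]}, {"grip": 200, "xyz": [120, 1, 0], "rotation": [8, 0, 0]}, {"grip": 200, "xyz": [180, 2, 0], "rotation": [12, 0, 0]}, {"grip": 200, "xyz": [230, 2, 8], "rotation": [14.8, 0, 0]}, {"grip": 200, "xyz": [241.5, 1.9, 12.8], "rotation": [14.8, 0, 0]}])

```text
time: 14.95
ee_pos: [0.4511, 0.1643, 0.1518]
eef_rot: [0.726, 0.676, -0.088, -0.093]
ft_force: [0.3, -1.0, -0.4]
width: 0.0294
```

Emit:
apply_moves(increments=[{"grip": 200, "xyz": [0, 0, 0], "rotation": [0, 0, 0]}, {"grip": 200, "xyz": [0, 0, 0], "rotation": [0, 0, 0]}])

```text
time: 15.2
ee_pos: [0.4508, 0.1628, 0.1513]
eef_rot: [0.726, 0.675, -0.089, -0.093]
ft_force: [-0.6, -0.0, -0.7]
width: 0.0291
```

Run:
```python
from h import *
st(); p3(.173,.06); p3(.173,.002)
c=cam('side'); cv2.imwrite('pics/s9.png',cv2.resize(c['img'][150:250,150:290],None,fx=5,fy=5,interpolation=cv2.INTER_CUBIC))
```

```text
{'time': 15.2, 'joint_positions': [-0.625, 0.262, 0.301, 1.763, -0.176, 1.372, 1.229], 'ee_pos': [0.451, 0.163, 0.151], 'eef_rot': [0.726, 0.675, -0.089, -0.093], 'ft_force': [-0.608, -0.042, -0.725], 'width': 0.029}
axis err [-0.    -0.001 -0.   ] z tool [-0.249  0.019 -0.968]
xyz [-1.3, 0.7, -3.7] rot [-0.3, 0.2, 0.1] rows>= 0.1
axis err [-0.    -0.001 -0.   ] z tool [-0.249  0.019 -0.968]
xyz [-1.0, 0.6, 54.3] rot [-0.3, 0.2, 0.1] rows>= 0.9
```

View pics/s9.png

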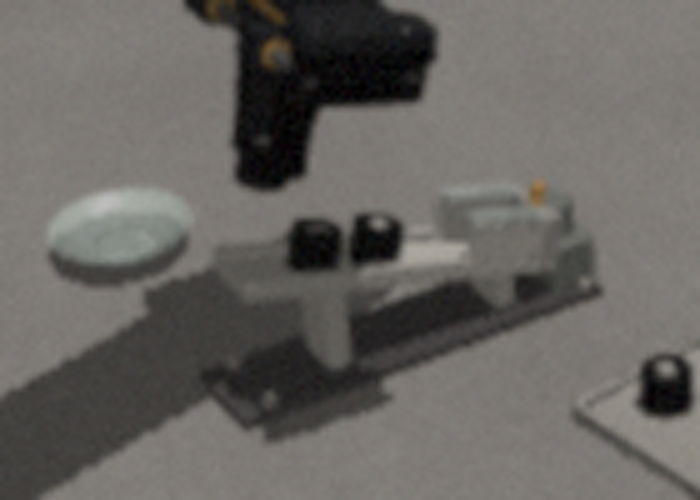

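Emit:
apply_moves(increments=[{"grip": 200, "xyz": [-1, 0.6, 25], "rotation": [0, 0, 0]}, {"grip": 200, "xyz": [-1, 0.6, 45], "rotation": [0, 0, 0]}, {"grip": 200, "xyz": [-1, 0.6, 53], "rotation": [0, 0, 0]}, {"grip": 200, "xyz": [-1, 0.6, 55], "rotation": [0, 0, 0]}, {"grip": 200, "xyz": [-1, 0.6, 55.5], "rotation": [0, 0, 0]}])

```text
time: 15.88
ee_pos: [0.438, 0.1625, 0.0985]
eef_rot: [0.727, 0.675, -0.088, -0.093]
ft_force: [-0.7, -0.3, -0.1]
width: 0.0292
```

Run:
```python
from h import *
s=st(); p3(.173,.001); p3(.12,.001); p3(.075,.001); p3(.072,.001)
```

```text
{'time': 15.875, 'joint_positions': [-0.625, 0.294, 0.291, 1.845, -0.191, 1.258, 1.242], 'ee_pos': [0.438, 0.163, 0.099], 'eef_rot': [0.727, 0.675, -0.088, -0.093], 'ft_force': [-0.662, -0.313, -0.144], 'width': 0.029}
axis err [-0.    -0.001 -0.   ] z tool [-0.249  0.019 -0.968]
xyz [0.0, -0.6, 1.1] rot [-0.2, 0.2, 0.1] rows>= 0.0
axis err [-0.    -0.001 -0.   ] z tool [-0.249  0.019 -0.968]
xyz [-0.0, 52.4, 1.3] rot [-0.2, 0.2, 0.1] rows>= 0.8
axis err [-0.    -0.001 -0.   ] z tool [-0.249  0.019 -0.968]
xyz [-0.1, 97.4, 1.5] rot [-0.2, 0.2, 0.1] rows>= 1.6
axis err [-0.    -0.001 -0.   ] z tool [-0.249  0.019 -0.968]
xyz [-0.1, 100.4, 1.5] rot [-0.2, 0.2, 0.1] rows>= 1.6
```

Emit:
apply_moves(increments=[{"grip": 200, "xyz": [0, 10, 0.5], "rotation": [0, 0, 0]}, {"grip": 200, "xyz": [0, 20, 0.5], "rotation": [0, 0, 0]}, {"grip": 200, "xyz": [0, 30, 0.5], "rotation": [0, 0, 0]}, {"grip": 200, "xyz": [0, 40, 0.5], "rotation": [0, 0, 0]}, {"grip": 200, "xyz": [0, 50, 0.5], "rotation": [0, 0, 0]}])

```text
time: 16.5
ee_pos: [0.4868, 0.1589, 0.0851]
eef_rot: [0.727, 0.675, -0.088, -0.093]
ft_force: [-0.4, 0.1, -0.4]
width: 0.0297
```

Run:
```python
from h import *
s=st(); p3(.075,.001)
c=cam('side'); cv2.imwrite('pics/s10.png',cv2.resize(c['img'][150:250,150:290],None,fx=5,fy=5,interpolation=cv2.INTER_CUBIC))
```

```text
{'time': 16.5, 'joint_positions': [-0.583, 0.406, 0.301, 1.734, -0.215, 1.269, 1.296], 'ee_pos': [0.487, 0.159, 0.085], 'eef_rot': [0.727, 0.675, -0.088, -0.093], 'ft_force': [-0.396, 0.055, -0.358], 'width': 0.03}
axis err [-0.    -0.001 -0.   ] z tool [-0.249  0.019 -0.968]
xyz [-0.0, 46.7, 0.9] rot [-0.2, 0.2, 0.0] rows>= 0.7
```

View pics/s10.png

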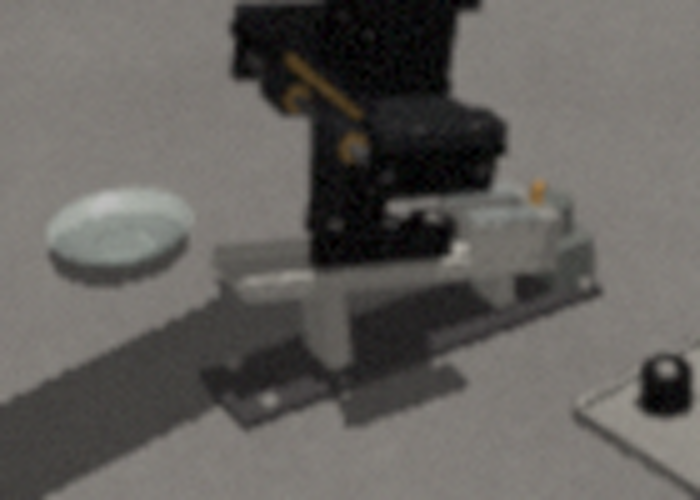

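The row is moving together; the leading mount is just reaching the guard edge (450,255). Continue gently.

Emit:
apply_moves(increments=[{"grip": 200, "xyz": [0, 9, 0.4], "rotation": [0, 0, 0]}, {"grip": 200, "xyz": [0, 18, 0.4], "rotation": [0, 0, 0]}, {"grip": 200, "xyz": [0, 26, 0.4], "rotation": [0, 0, 0]}, {"grip": 200, "xyz": [0, 34, 0.4], "rotation": [0, 0, 0]}, {"grip": 200, "xyz": [0, 40, 0.4], "rotation": [0, 0, 0]}])

```text
time: 17.18
ee_pos: [0.5266, 0.1557, 0.0742]
eef_rot: [0.727, 0.675, -0.088, -0.092]
ft_force: [-1.0, -0.2, -0.3]
width: 0.0293
```

Emit:
apply_moves(increments=[{"grip": 200, "xyz": [0, 2, 0], "rotation": [0, 0, 0]}, {"grip": 200, "xyz": [0, 4, 0], "rotation": [0, 0, 0]}])

```text
time: 17.42
ee_pos: [0.5305, 0.1554, 0.0731]
eef_rot: [0.727, 0.675, -0.088, -0.092]
ft_force: [-1.3, 0.6, -0.7]
width: 0.0294
```

Run:
```python
from h import *
s=st(); p3(.075,.001)
c=cam('side'); cv2.imwrite('pics/s11.png',cv2.resize(c['img'][150:250,150:290],None,fx=5,fy=5,interpolation=cv2.INTER_CUBIC))
```

```text
{'time': 17.425, 'joint_positions': [-0.545, 0.503, 0.305, 1.626, -0.234, 1.287, 1.334], 'ee_pos': [0.53, 0.155, 0.073], 'eef_rot': [0.727, 0.675, -0.088, -0.092], 'ft_force': [-1.287, 0.567, -0.656], 'width': 0.029}
axis err [-0.    -0.001 -0.   ] z tool [-0.249  0.019 -0.968]
xyz [0.2, 1.3, 0.4] rot [-0.2, 0.2, 0.0] rows>= 0.0
```

View pics/s11.png

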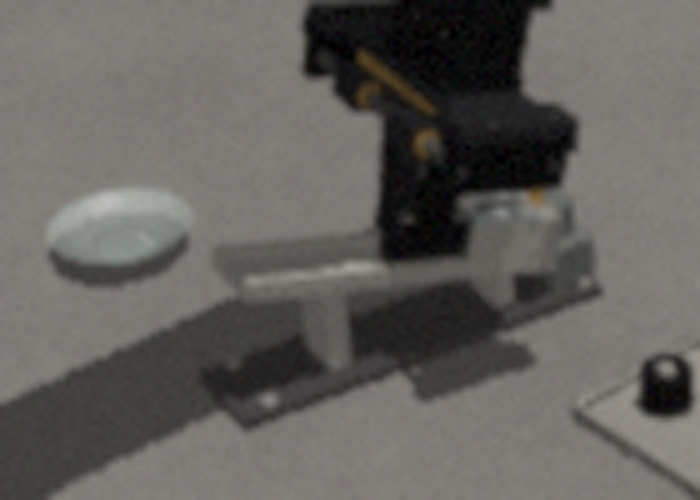

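Emit:
apply_moves(increments=[{"grip": 200, "xyz": [0, 1, 0], "rotation": [0, 0, 0]}, {"grip": 200, "xyz": [0, 2, 0], "rotation": [0, 0, 0]}, {"grip": 200, "xyz": [0, 3, 0], "rotation": [0, 0, 0]}])

```text
time: 17.85
ee_pos: [0.5335, 0.1552, 0.0724]
eef_rot: [0.727, 0.675, -0.088, -0.092]
ft_force: [-0.3, 0.3, -1.0]
width: 0.0289
```

Emit:
apply_moves(increments=[{"grip": 200, "xyz": [0, 1, 0], "rotation": [0, 0, 0]}, {"grip": 200, "xyz": [0, 2, 0], "rotation": [0, 0, 0]}])

```text
time: 18.1
ee_pos: [0.5352, 0.155, 0.0719]
eef_rot: [0.727, 0.675, -0.088, -0.093]
ft_force: [-3.5, 0.3, 2.5]
width: 0.0291
```

Run:
```python
from h import *
s=st(); p3(.075,.001)
```

```text
{'time': 18.1, 'joint_positions': [-0.54, 0.514, 0.305, 1.614, -0.237, 1.29, 1.338], 'ee_pos': [0.535, 0.155, 0.072], 'eef_rot': [0.727, 0.675, -0.088, -0.093], 'ft_force': [-3.47, 0.319, 2.527], 'width': 0.029}
axis err [-0.    -0.001 -0.   ] z tool [-0.249  0.019 -0.968]
xyz [0.2, -3.6, 0.4] rot [-0.2, 0.2, 0.0] rows>= 0.1
```

Emit:
apply_moves(increments=[{"grip": 200, "xyz": [0, 1, 0], "rotation": [0, 0, 0]}, {"grip": 200, "xyz": [0, 2, 0], "rotation": [0, 0, 0]}])

```text
time: 18.35
ee_pos: [0.5355, 0.1551, 0.0716]
eef_rot: [0.726, 0.675, -0.09, -0.094]
ft_force: [-10.8, -0.2, 9.4]
width: 0.0294
```

Run:
```python
from h import *
s=st(); p3(.075,.001)
c=cam('side'); cv2.imwrite('pics/s12.png',cv2.resize(c['img'][170:230,190:290],None,fx=8,fy=8,interpolation=cv2.INTER_CUBIC))
```

```text
{'time': 18.35, 'joint_positions': [-0.539, 0.518, 0.305, 1.609, -0.238, 1.295, 1.339], 'ee_pos': [0.535, 0.155, 0.072], 'eef_rot': [0.726, 0.675, -0.09, -0.094], 'ft_force': [-10.816, -0.237, 9.437], 'width': 0.029}
axis err [-0.    -0.001 -0.   ] z tool [-0.249  0.019 -0.968]
xyz [0.1, -3.9, 0.2] rot [-0.4, 0.2, 0.0] rows>= 0.1
```

View pics/s12.png

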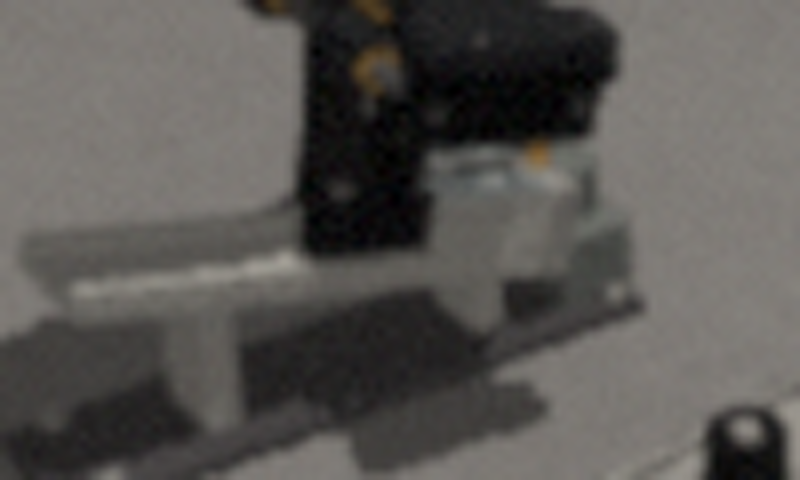

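Emit:
apply_moves(increments=[{"grip": 200, "xyz": [0, 0, 0], "rotation": [0, 0, 0]}, {"grip": 110, "xyz": [0, 0, 0], "rotation": [0, 0, 0]}, {"grip": 110, "xyz": [0, 0, 0], "rotation": [0, 0, 0]}, {"grip": 110, "xyz": [0, 0, 0], "rotation": [0, 0, 0]}])

```text
time: 18.9
ee_pos: [0.5357, 0.1551, 0.0716]
eef_rot: [0.726, 0.675, -0.089, -0.094]
ft_force: [-0.6, 0.0, 0.1]
width: 0.0472
```

Emit:
apply_moves(increments=[{"grip": 110, "xyz": [0, 0, -30], "rotation": [0, 0, 0]}, {"grip": 110, "xyz": [0, -10, -80], "rotation": [0, 0, 0]}, {"grip": 110, "xyz": [-60, -10, -110], "rotation": [-5, 0, 0]}, {"grip": 110, "xyz": [-120, -10, -110], "rotation": [-10, 0, 0]}, {"grip": 110, "xyz": [-180, 0, -110], "rotation": [-15, 0, 0]}])

```text
time: 19.52
ee_pos: [0.551, -0.0281, 0.1795]
eef_rot: [0.732, 0.681, 0.001, 0.003]
ft_force: [1.0, -1.1, -0.1]
width: 0.0494
```

Run:
```python
from h import *
s=st()
c=cam('side'); chan_report(c,cloud(c)); cv2.imwrite('pics/s13.png',cv2.resize(c['img'][170:230,190:290],None,fx=8,fy=8,interpolation=cv2.INTER_CUBIC))
c=cam('top'); chan_report(c,cloud(c)); cv2.imwrite('pics/t13.png',cv2.resize(c['img'][180:300,160:340],None,fx=4.4,fy=4.4,interpolation=cv2.INTER_CUBIC))
```

```text
{'time': 19.525, 'joint_positions': [-0.412, 0.204, 0.43, 1.753, -0.087, 1.197, 1.54], 'ee_pos': [0.551, -0.028, 0.18], 'eef_rot': [0.732, 0.681, 0.001, 0.003], 'ft_force': [0.978, -1.09, -0.113], 'width': 0.049}
mount px [233.9 195.4] chan mean [ 0.0698 -0.0041  0.0242] min [ 0.05   -0.0219  0.019 ] max [0.0856 0.0151 0.0275]
  slope [-0.036  0.086  0.027]
0.06 wall y -0.0264 -0.0123 floor n nan
0.08 wall y -0.0266 0.0223 floor n 0.0055
0.1 wall y -0.0267 0.0243 floor n 0.0015
0.12 wall y -0.0268 0.0228 floor n 0.0013
0.14 wall y -0.0277 0.0254 floor n 0.0015
0.16 wall y -0.0286 0.0236 floor n 0.0012
mount px [214.9 229.7] chan mean [0.0705 0.0004 0.0251] min [ 0.05   -0.0129  0.0197] max [0.0896 0.0143 0.029 ]
  slope [-0.006  0.008  0.026]
0.06 wall y -0.0216 0.0242 floor n 0.0013
0.08 wall y -0.0219 0.0245 floor n 0.0022
0.1 wall y -0.0215 0.0238 floor n 0.0014
0.12 wall y -0.0218 0.0246 floor n 0.0016
0.14 wall y -0.0221 0.0239 floor n 0.0014
0.16 wall y -0.0224 0.0248 floor n 0.0011
  return _methods._mean(a, axis=axis, dtype=dtype,
  ret = ret.dtype.type(ret / rcount)
```

View pics/s13.png

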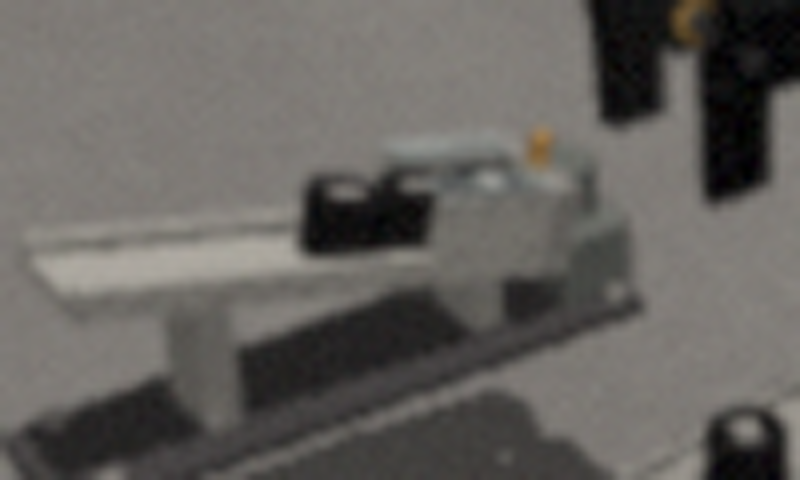

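View pics/t13.png

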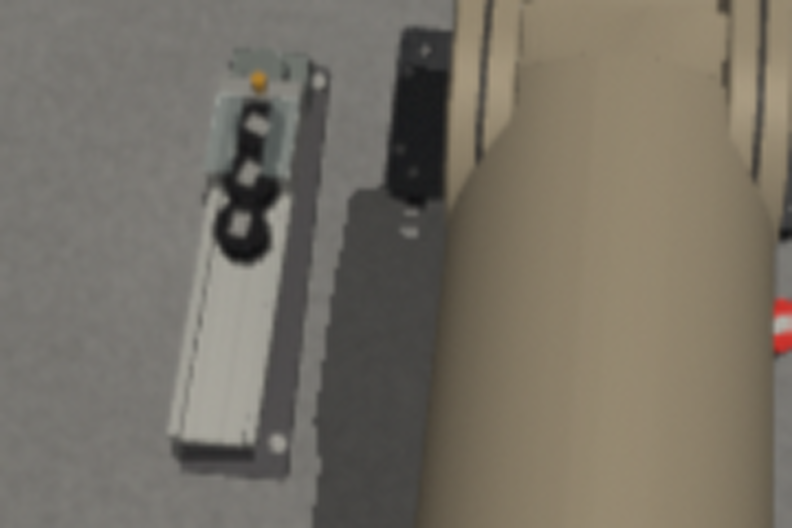

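Run:
```python
from h import *
for n in('side','top'):
    c=cam(n); P=cloud(c); im=c['img']
    if n=='side': cv2.imwrite('pics/s14.png',cv2.resize(im[220:320,320:460],None,fx=5.5,fy=5.5,interpolation=cv2.INTER_CUBIC))
    d=np.array([.988,.154,0]); l=np.array([-.154,.988,0]); o=np.array([.548,-.350,0])
    q=np.stack([(P-o)@d,(P-o)@l,P[...,2]],-1)
    m=(abs(q[...,0])<.02)&(abs(q[...,1])<.06)&(q[...,2]>.042)&(q[...,2]<.06)
    b=q[m]; print(n,len(b),'d',np.percentile(b[:,0],[2,50,98]).round(4),'l',np.percentile(b[:,1],[1,50,99]).round(4),np.polyfit(b[:,1],b[:,0],1).round(4),b[:,2].max())
    m=(q[...,0]>.02)&(q[...,0]<.08)&(abs(q[...,1])<.06)&(q[...,2]>.066)&(q[...,2]<.078)
    b=q[m]; print('panel top',len(b),np.percentile(b[:,0],[2,50,98]).round(4))
    m=(q[...,0]>.02)&(q[...,0]<.28)&(abs(q[...,1])<.12)&(q[...,2]>.081)&(q[...,2]<.09)
    b=q[m]; print('cab',np.percentile(b[:,0],[1,50,99]).round(4),np.percentile(b[:,1],[1,50,99]).round(4))
plan([.548,-.350,.15],rot(8.9))
```

```text
side 243 d [-0.0033  0.0004  0.0184] l [-0.051  -0.0057  0.0452] [-0.0062  0.0024] 0.05466414460586614
panel top 407 [0.0367 0.045  0.0663]
cab [0.064  0.1477 0.2473] [-0.0917 -0.0092  0.0862]
top 218 d [-0.0045  0.0015  0.0184] l [-0.0462  0.002   0.0486] [-0.0034  0.0027] 0.05633383011468333
panel top 339 [0.0358 0.0433 0.0619]
cab [0.0631 0.152  0.2449] [-0.0881  0.0008  0.0896]
xyz [-322.0, 21.8, 29.8] rot [0.2, 0.0, 76.8] rows>= 7.2
```

View pics/s14.png

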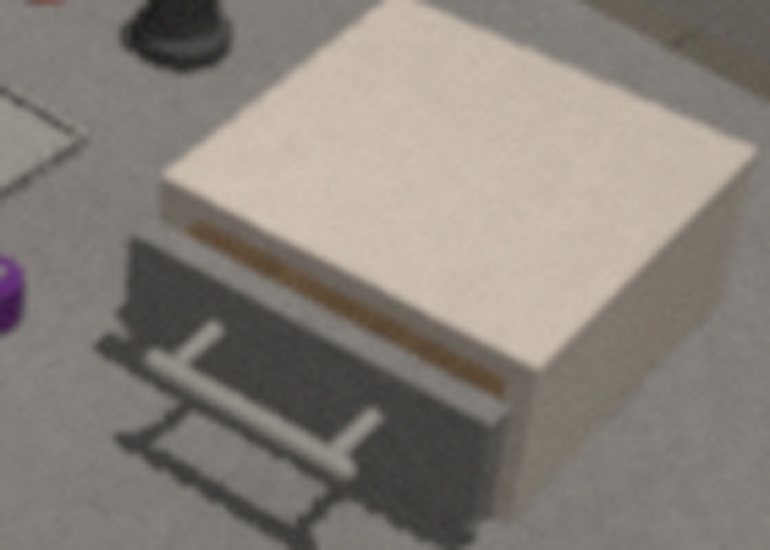

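Emit:
apply_moves(increments=[{"grip": 165, "xyz": [-60, 5, 0], "rotation": [0, 0, 10]}, {"grip": 165, "xyz": [-120, 10, 0], "rotation": [0, 0, 20]}, {"grip": 165, "xyz": [-180, 14, 0], "rotation": [0, 0, 30]}, {"grip": 165, "xyz": [-240, 18, 0], "rotation": [0, 0, 40]}, {"grip": 165, "xyz": [-300, 22, 0], "rotation": [0, 0, 50]}])

```text
time: 20.35
ee_pos: [0.5511, -0.3278, 0.1794]
eef_rot: [0.952, 0.305, 0.001, 0.001]
ft_force: [0.3, 0.4, -0.1]
width: 0.031
```

Emit:
apply_moves(increments=[{"grip": 165, "xyz": [0, 0, 0], "rotation": [0, 0, 10]}, {"grip": 165, "xyz": [0, 0, 0], "rotation": [0, 0, 20]}, {"grip": 165, "xyz": [0, 0, 0], "rotation": [0, 0, 26]}, {"grip": 165, "xyz": [0, 0, 0], "rotation": [0, 0, 26]}])

```text
time: 20.85
ee_pos: [0.5523, -0.3262, 0.1788]
eef_rot: [0.996, 0.085, 0.0, 0.001]
ft_force: [0.3, -0.2, 0.9]
width: 0.0307
```

Run:
```python
from h import *
st(); plan([.549,-.350,.11],rot(8.9))
```

```text
{'time': 20.85, 'joint_positions': [-0.104, 0.484, 0.775, 1.519, -0.346, 1.279, 0.883], 'ee_pos': [0.552, -0.326, 0.179], 'eef_rot': [0.996, 0.085, 0.0, 0.001], 'ft_force': [0.307, -0.184, 0.942], 'width': 0.031}
xyz [-7.3, 22.8, 68.8] rot [0.1, -0.0, 0.8] rows>= 1.2
```

Emit:
apply_moves(increments=[{"grip": 165, "xyz": [-7, 22.8, 35], "rotation": [0, 0, -0.8]}, {"grip": 165, "xyz": [-7, 22.8, 68], "rotation": [0, 0, -0.8]}, {"grip": 165, "xyz": [-7, 22.8, 69], "rotation": [0, 0, -0.8]}, {"grip": 165, "xyz": [-7, 22.8, 69], "rotation": [0, 0, -0.8]}])

```text
time: 21.35
ee_pos: [0.5502, -0.3497, 0.1109]
eef_rot: [0.996, 0.093, 0.001, 0.001]
ft_force: [-0.0, -0.7, -0.0]
width: 0.0306
```

Run:
```python
from h import *
st(); plan([.549,-.350,.037],rot(8.9))
for n in('side','top'):
    c=cam(n,n+'15.png'); cv2.imwrite('pics/%s15.png'%n,cv2.resize(c['img'][180:320,320:460],None,fx=4,fy=4,interpolation=cv2.INTER_CUBIC))
```

```text
{'time': 21.35, 'joint_positions': [-0.036, 0.567, 0.737, 1.559, -0.403, 1.17, 0.967], 'ee_pos': [0.55, -0.35, 0.111], 'eef_rot': [0.996, 0.093, 0.001, 0.001], 'ft_force': [-0.009, -0.727, -0.002], 'width': 0.031}
xyz [-1.4, -0.0, 73.9] rot [0.1, -0.1, 1.7] rows>= 1.2
```

View pics/side15.png

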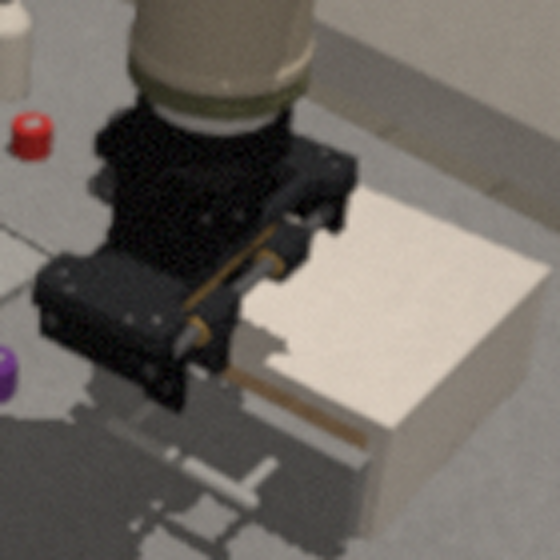

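View pics/top15.png

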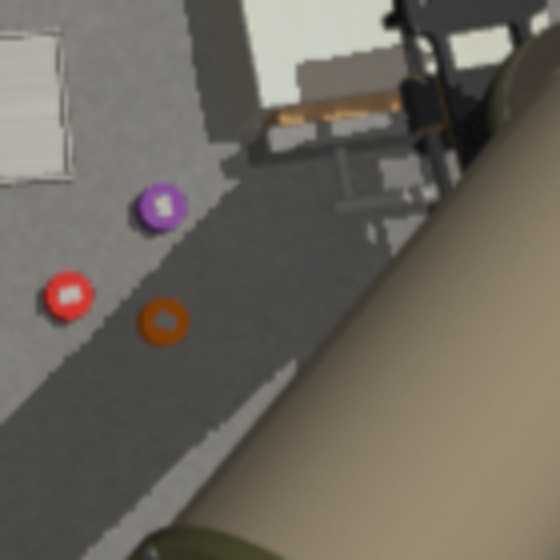

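The gripper stands straight above the handle bar in both views, side view bar (110,420)–(250,500). Descending around the bar.

Emit:
apply_moves(increments=[{"grip": 165, "xyz": [-1.4, 0, 25], "rotation": [0, 0, 1.7]}, {"grip": 165, "xyz": [-1.4, 0, 45], "rotation": [0, 0, 1.7]}, {"grip": 165, "xyz": [-1.4, 0, 60], "rotation": [0, 0, 1.7]}, {"grip": 165, "xyz": [-1.4, 0, 70], "rotation": [0, 0, 1.7]}, {"grip": 165, "xyz": [-1.4, 0, 74], "rotation": [0, 0, 1.7]}])

```text
time: 22.08
ee_pos: [0.5491, -0.3505, 0.037]
eef_rot: [0.997, 0.078, 0.001, 0.001]
ft_force: [0.7, -1.1, -0.1]
width: 0.0307
```

Emit:
apply_moves(increments=[{"grip": 230, "xyz": [0, 0, 0], "rotation": [0, 0, 0]}, {"grip": 255, "xyz": [0, 0, 0], "rotation": [0, 0, 0]}, {"grip": 255, "xyz": [0, 0, 0], "rotation": [0, 0, 0]}, {"grip": 255, "xyz": [0, 0, 0], "rotation": [0, 0, 0]}])

```text
time: 22.58
ee_pos: [0.5494, -0.3506, 0.0375]
eef_rot: [0.997, 0.078, 0.002, 0.001]
ft_force: [0.4, -0.0, 2.5]
width: 0.01
```

Run:
```python
from h import *
st(); print(R.from_quat(r.read_state()['eef_rot']).as_matrix().round(3).tolist())
```

```text
{'time': 22.575, 'joint_positions': [-0.008, 0.649, 0.696, 1.613, -0.464, 1.047, 0.979], 'ee_pos': [0.549, -0.351, 0.037], 'eef_rot': [0.997, 0.078, 0.002, 0.001], 'ft_force': [0.426, -0.009, 2.468], 'width': 0.01}
[[0.988, 0.155, 0.003], [0.155, -0.988, -0.002], [0.003, 0.003, -1.0]]
```

Emit:
apply_moves(increments=[{"grip": 255, "xyz": [-15, 0, 0], "rotation": [0, 0, 0]}, {"grip": 255, "xyz": [-35, 0, 0], "rotation": [0, 0, 0]}, {"grip": 255, "xyz": [-55, 0, 0], "rotation": [0, 0, 0]}, {"grip": 255, "xyz": [-75, 0, 0], "rotation": [0, 0, 0]}, {"grip": 255, "xyz": [-90, 0, 0], "rotation": [0, 0, 0]}])

```text
time: 23.2
ee_pos: [0.4596, -0.3646, 0.0375]
eef_rot: [0.997, 0.077, 0.002, 0.001]
ft_force: [0.8, -0.2, 2.0]
width: 0.0102
```

Emit:
apply_moves(increments=[{"grip": 255, "xyz": [-10, 0, 0], "rotation": [0, 0, 0]}, {"grip": 255, "xyz": [-20, 0, 0], "rotation": [0, 0, 0]}, {"grip": 255, "xyz": [-25, 0, 0], "rotation": [0, 0, 0]}, {"grip": 255, "xyz": [-26, 0, 0], "rotation": [0, 0, 0]}])

```text
time: 23.7
ee_pos: [0.4338, -0.3686, 0.0374]
eef_rot: [0.997, 0.077, 0.002, 0.001]
ft_force: [1.6, 1.2, 2.3]
width: 0.0103
```

Run:
```python
from h import *
s=st(); print('pulled',(np.array(s['ee_pos'])-[.5494,-.3506,.0375])@[.988,.155,0])
for n in('side','top'):
    c=cam(n,n+'16.png'); cv2.imwrite('pics/%s16.png'%n,cv2.resize(c['img'][180:320,280:460],None,fx=4,fy=4,interpolation=cv2.INTER_CUBIC))
```

```text
{'time': 23.7, 'joint_positions': [0.016, 0.491, 0.751, 1.846, -0.406, 0.959, 1.1], 'ee_pos': [0.434, -0.369, 0.037], 'eef_rot': [0.997, 0.077, 0.002, 0.001], 'ft_force': [1.586, 1.239, 2.335], 'width': 0.01}
pulled -0.11699390488650109
```

View pics/side16.png

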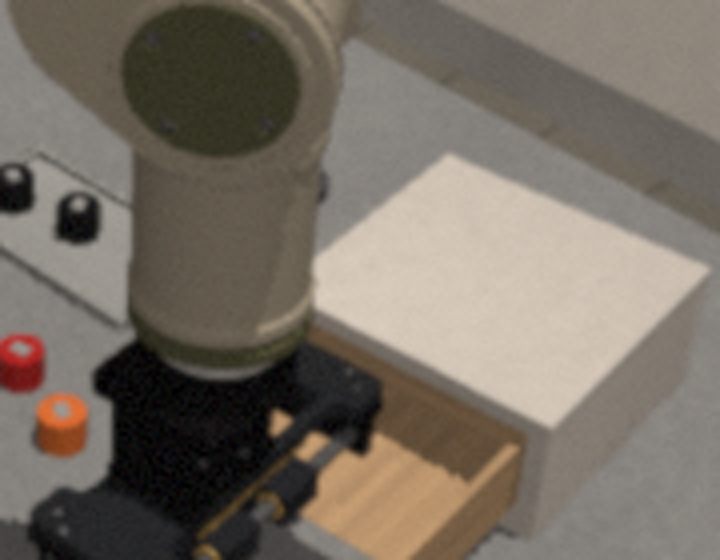

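Emit:
apply_moves(increments=[{"grip": 165, "xyz": [0, 0, 0], "rotation": [0, 0, 0]}, {"grip": 165, "xyz": [0, 0, 0], "rotation": [0, 0, 0]}, {"grip": 165, "xyz": [0, 0, 0], "rotation": [0, 0, 0]}])

```text
time: 24.18
ee_pos: [0.4339, -0.3686, 0.0373]
eef_rot: [0.997, 0.078, 0.002, 0.001]
ft_force: [-0.9, 0.2, 0.5]
width: 0.0287
```

Emit:
apply_moves(increments=[{"grip": 165, "xyz": [0, 0, -30], "rotation": [0, 0, 0]}, {"grip": 165, "xyz": [0, 0, -70], "rotation": [0, 0, 0]}, {"grip": 110, "xyz": [0, 0, -120], "rotation": [0, 0, 0]}, {"grip": 110, "xyz": [40, -40, -120], "rotation": [0, 0, 0]}, {"grip": 110, "xyz": [80, -80, -120], "rotation": [0, 0, 0]}])

```text
time: 24.8
ee_pos: [0.5011, -0.2762, 0.1581]
eef_rot: [0.997, 0.077, 0.002, 0.001]
ft_force: [1.3, -0.5, -0.3]
width: 0.0479
```

Run:
```python
from h import *
s=st(); plan([.608,-.054,.14],rot(8.9))
c=cam('side'); cv2.imwrite('pics/s17.png',cv2.resize(c['img'][180:320,160:460],None,fx=2.6,fy=2.6,interpolation=cv2.INTER_CUBIC))
P=cloud(c)
d=np.array([.988,.155,0]); l=np.array([-.155,.988,0]); o=np.array([.434,-.3688,0])
q=np.stack([(P-o)@d,(P-o)@l,P[...,2]],-1)
m=(abs(q[...,0])<.02)&(abs(q[...,1])<.06)&(q[...,2]>.042)&(q[...,2]<.06); b=q[m]; print(len(b),np.median(b,0) if len(b) else 0)
```

```text
{'time': 24.8, 'joint_positions': [-0.242, 0.33, 0.806, 1.739, -0.257, 1.176, 0.79], 'ee_pos': [0.501, -0.276, 0.158], 'eef_rot': [0.997, 0.077, 0.002, 0.001], 'ft_force': [1.326, -0.472, -0.332], 'width': 0.048}
xyz [139.6, -203.3, 18.2] rot [0.2, -0.3, -0.1] rows>= 4.0
285 [-0.00067942 -0.00292773  0.05059605]
```

View pics/s17.png

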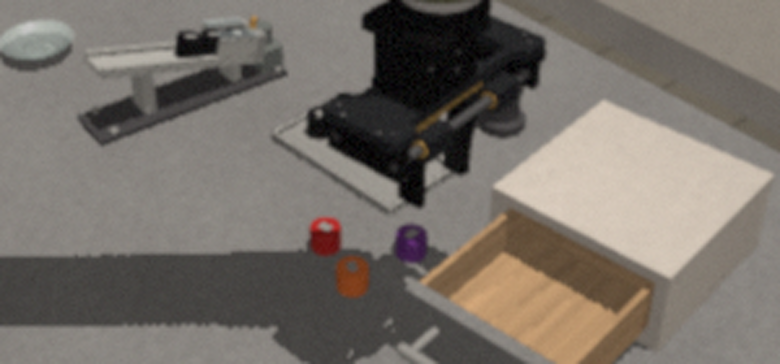

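The drawer is open at (540,310), handle where released, and the row in the channel is intact at (210,42). Going to the first finished mount.

Emit:
apply_moves(increments=[{"grip": 110, "xyz": [34, -50, 5], "rotation": [0, 0, 0]}, {"grip": 110, "xyz": [70, -100, 10], "rotation": [0, 0, 0]}, {"grip": 110, "xyz": [105, -152, 15], "rotation": [0, 0, 0]}, {"grip": 110, "xyz": [139.6, -203, 18], "rotation": [0, 0, 0]}, {"grip": 110, "xyz": [139.6, -203, 18], "rotation": [0, 0, 0]}])

```text
time: 25.48
ee_pos: [0.6124, -0.0386, 0.139]
eef_rot: [0.996, 0.086, 0.002, -0.001]
ft_force: [0.1, -1.0, -0.2]
width: 0.0494
```

Emit:
apply_moves(increments=[{"grip": 110, "xyz": [0, 0, 0], "rotation": [0, 0, 0]}, {"grip": 110, "xyz": [0, 0, 0], "rotation": [0, 0, 0]}])

```text
time: 25.72
ee_pos: [0.612, -0.0399, 0.139]
eef_rot: [0.996, 0.085, 0.002, -0.001]
ft_force: [0.2, -1.2, -0.3]
width: 0.0492
```

Run:
```python
from h import *
s=st(); plan([.608,-.054,.022],rot(8.9))
c=cam('side'); cv2.imwrite('pics/s18.png',cv2.resize(c['img'][180:320,160:460],None,fx=2.6,fy=2.6,interpolation=cv2.INTER_CUBIC))
```

```text
{'time': 25.725, 'joint_positions': [-0.545, 0.43, 0.69, 1.643, -0.295, 1.17, 0.386], 'ee_pos': [0.612, -0.04, 0.139], 'eef_rot': [0.996, 0.085, 0.002, -0.001], 'ft_force': [0.227, -1.243, -0.328], 'width': 0.049}
xyz [-7.0, 13.4, 116.9] rot [-0.1, -0.3, 0.9] rows>= 1.9
```

View pics/s18.png

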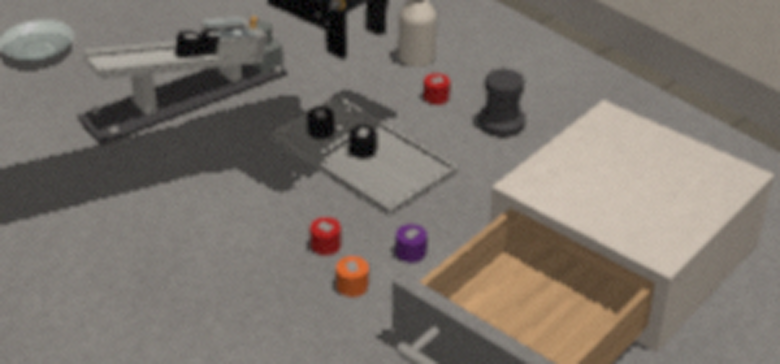

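Emit:
apply_moves(increments=[{"grip": 110, "xyz": [-7, 13.4, 30], "rotation": [0, 0, 0.9]}, {"grip": 110, "xyz": [-7, 13.4, 70], "rotation": [0, 0, 0.9]}, {"grip": 110, "xyz": [-7, 13.4, 105], "rotation": [0, 0, 0.9]}, {"grip": 110, "xyz": [-7, 13.4, 117], "rotation": [0, 0, 0.9]}, {"grip": 110, "xyz": [-7, 13.4, 118], "rotation": [0, 0, 0.9]}])

```text
time: 26.4
ee_pos: [0.6078, -0.0553, 0.0213]
eef_rot: [0.997, 0.076, 0.002, -0.001]
ft_force: [-0.9, -0.6, 0.3]
width: 0.0498
```

Emit:
apply_moves(increments=[{"grip": 180, "xyz": [0, 0, 0], "rotation": [0, 0, 0]}, {"grip": 200, "xyz": [0, 0, 0], "rotation": [0, 0, 0]}, {"grip": 200, "xyz": [0, 0, 0], "rotation": [0, 0, 0]}, {"grip": 200, "xyz": [0, 0, 0], "rotation": [0, 0, 0]}])

```text
time: 26.9
ee_pos: [0.6084, -0.0552, 0.0222]
eef_rot: [0.997, 0.076, 0.003, -0.001]
ft_force: [-1.1, 0.4, 6.8]
width: 0.0293
```

Emit:
apply_moves(increments=[{"grip": 200, "xyz": [0, 0, -50], "rotation": [0, 0, 0]}, {"grip": 200, "xyz": [0, 0, -100], "rotation": [0, 0, 0]}, {"grip": 200, "xyz": [0, 0, -140], "rotation": [0, 0, 0]}, {"grip": 200, "xyz": [0, 0, -140], "rotation": [0, 0, 0]}])

```text
time: 27.4
ee_pos: [0.6092, -0.0558, 0.1654]
eef_rot: [0.997, 0.076, 0.006, -0.001]
ft_force: [-0.2, 0.0, -1.4]
width: 0.0293
```

Run:
```python
from h import *
s=st(); plan([.546,-.321,.15],rot(8.9))
```

```text
{'time': 27.4, 'joint_positions': [-0.541, 0.399, 0.715, 1.626, -0.28, 1.21, 0.385], 'ee_pos': [0.609, -0.056, 0.165], 'eef_rot': [0.997, 0.076, 0.006, -0.001], 'ft_force': [-0.224, 0.006, -1.437], 'width': 0.029}
xyz [-103.1, 252.5, 14.0] rot [-0.1, -0.7, -0.1] rows>= 4.4
```

Emit:
apply_moves(increments=[{"grip": 200, "xyz": [-24, 58, 3], "rotation": [0, 0, 0]}, {"grip": 200, "xyz": [-48, 116, 6], "rotation": [0, 0, 0]}, {"grip": 200, "xyz": [-72, 174, 9], "rotation": [0, 0, 0]}, {"grip": 200, "xyz": [-92, 225, 12], "rotation": [0, 0, 0]}, {"grip": 200, "xyz": [-103, 252.5, 14], "rotation": [0, -0.7, 0]}])

```text
time: 28.02
ee_pos: [0.5436, -0.3244, 0.1489]
eef_rot: [0.997, 0.074, -0.001, -0.0]
ft_force: [0.7, 0.9, -0.8]
width: 0.0294
```

Emit:
apply_moves(increments=[{"grip": 200, "xyz": [0, 0, 0], "rotation": [0, 0, 0]}, {"grip": 200, "xyz": [0, 0, 0], "rotation": [0, 0, 0]}])

```text
time: 28.28
ee_pos: [0.5436, -0.3234, 0.1479]
eef_rot: [0.997, 0.075, -0.002, -0.001]
ft_force: [0.4, 0.2, -0.7]
width: 0.0291
```

Run:
```python
from h import *
s=st(); plan([.546,-.321,.044],rot(8.9))
c=cam('side'); cv2.imwrite('pics/s19.png',cv2.resize(c['img'][180:320,260:460],None,fx=4,fy=4,interpolation=cv2.INTER_CUBIC))
```

```text
{'time': 28.275, 'joint_positions': [-0.105, 0.495, 0.767, 1.574, -0.357, 1.223, 0.876], 'ee_pos': [0.544, -0.323, 0.148], 'eef_rot': [0.997, 0.075, -0.002, -0.001], 'ft_force': [0.362, 0.163, -0.736], 'width': 0.029}
xyz [3.2, -1.8, 103.9] rot [-0.1, 0.2, -0.3] rows>= 1.7
```

View pics/s19.png

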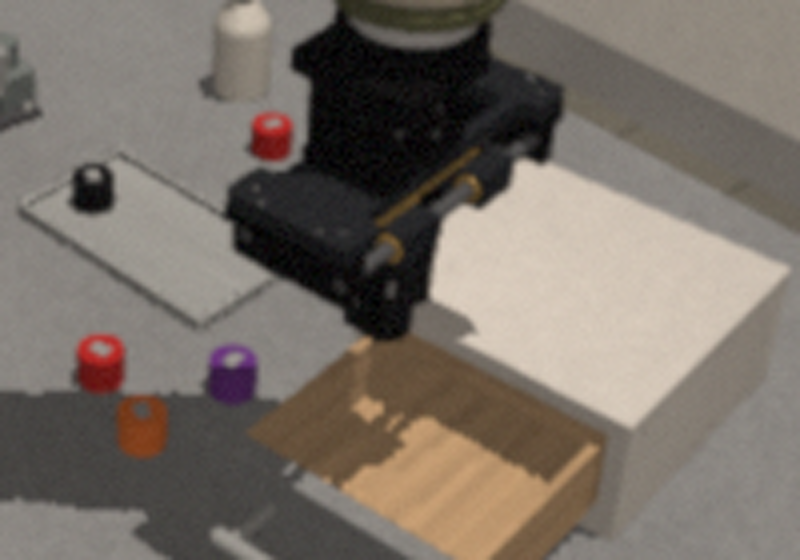

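Emit:
apply_moves(increments=[{"grip": 200, "xyz": [3, -2, 35], "rotation": [0, 0, 0]}, {"grip": 200, "xyz": [3, -2, 70], "rotation": [0, 0, 0]}, {"grip": 200, "xyz": [3, -2, 95], "rotation": [0, 0, 0]}, {"grip": 200, "xyz": [3, -2, 104], "rotation": [0, 0, 0]}, {"grip": 200, "xyz": [3, -2, 106], "rotation": [0, 0, 0]}])

```text
time: 28.95
ee_pos: [0.5468, -0.3195, 0.0424]
eef_rot: [0.997, 0.076, -0.002, -0.001]
ft_force: [-0.1, -0.7, -0.1]
width: 0.0292
```

Emit:
apply_moves(increments=[{"grip": 170, "xyz": [0, 0, 0], "rotation": [0, 0, 0]}, {"grip": 110, "xyz": [0, 0, 0], "rotation": [0, 0, 0]}, {"grip": 110, "xyz": [0, 0, 0], "rotation": [0, 0, 0]}, {"grip": 110, "xyz": [0, 0, 0], "rotation": [0, 0, 0]}])

```text
time: 29.45
ee_pos: [0.547, -0.3195, 0.0427]
eef_rot: [0.997, 0.076, -0.001, -0.001]
ft_force: [0.4, -0.1, 0.3]
width: 0.0474
```

Emit:
apply_moves(increments=[{"grip": 110, "xyz": [0, 0, -40], "rotation": [0, 0, 0]}, {"grip": 110, "xyz": [0, 0, -90], "rotation": [0, 0, 0]}, {"grip": 110, "xyz": [20, -55, -105], "rotation": [0, 0, 0]}, {"grip": 110, "xyz": [40, -115, -105], "rotation": [0, 0, 0]}, {"grip": 110, "xyz": [60, -175, -105], "rotation": [0, 0, 0]}])

```text
time: 30.08
ee_pos: [0.5802, -0.1373, 0.1483]
eef_rot: [0.997, 0.076, -0.001, -0.001]
ft_force: [1.0, -0.1, -0.1]
width: 0.0496
```

Run:
```python
from h import *
s=st(); plan([.595,.0,.14],rot(8.9))
c=cam('side'); cv2.imwrite('pics/s20.png',cv2.resize(c['img'][180:320,260:460],None,fx=4,fy=4,interpolation=cv2.INTER_CUBIC))
```

```text
{'time': 30.075, 'joint_positions': [-0.44, 0.398, 0.752, 1.676, -0.292, 1.185, 0.536], 'ee_pos': [0.58, -0.137, 0.148], 'eef_rot': [0.997, 0.076, -0.001, -0.001], 'ft_force': [1.023, -0.112, -0.064], 'width': 0.05}
xyz [35.3, -133.5, 8.6] rot [-0.1, 0.1, -0.2] rows>= 2.2
```

View pics/s20.png

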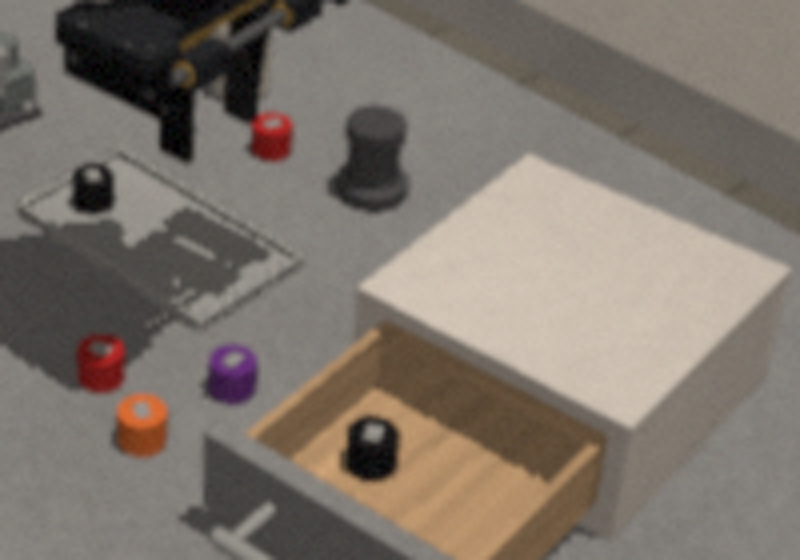

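The first finished mount stands in the drawer at (372,447); the other one is at (93,187).

Emit:
apply_moves(increments=[{"grip": 110, "xyz": [15, -55, 4], "rotation": [0, 0, 0]}, {"grip": 110, "xyz": [28, -105, 8], "rotation": [0, 0, 0]}, {"grip": 110, "xyz": [35.3, -133.5, 8.6], "rotation": [0, 0, 0]}, {"grip": 110, "xyz": [35.3, -133.5, 8.6], "rotation": [0, 0, 0]}, {"grip": 110, "xyz": [35.3, -133.5, 8.6], "rotation": [0, 0, 0]}])

```text
time: 30.75
ee_pos: [0.5959, 0.0097, 0.14]
eef_rot: [0.997, 0.08, -0.001, -0.003]
ft_force: [-0.1, -0.3, 0.1]
width: 0.0493
```

Run:
```python
from h import *
s=st(); plan([.595,-.001,.022],rot(8.9))
```

```text
{'time': 30.75, 'joint_positions': [-0.65, 0.395, 0.703, 1.684, -0.281, 1.166, 0.289], 'ee_pos': [0.596, 0.01, 0.14], 'eef_rot': [0.997, 0.08, -0.001, -0.003], 'ft_force': [-0.104, -0.254, 0.054], 'width': 0.049}
xyz [-2.4, 11.1, 117.9] rot [-0.4, 0.1, 0.3] rows>= 1.9
```

Emit:
apply_moves(increments=[{"grip": 110, "xyz": [-2.4, 11, 30], "rotation": [-0.4, 0, 0.3]}, {"grip": 110, "xyz": [-2.4, 11, 70], "rotation": [-0.4, 0, 0.3]}, {"grip": 110, "xyz": [-2.4, 11, 105], "rotation": [-0.4, 0, 0.3]}, {"grip": 110, "xyz": [-2.4, 11, 117], "rotation": [-0.4, 0, 0.3]}, {"grip": 110, "xyz": [-2.4, 11, 118], "rotation": [-0.4, 0, 0.3]}])

```text
time: 31.38
ee_pos: [0.595, -0.002, 0.0221]
eef_rot: [0.997, 0.077, -0.001, 0.001]
ft_force: [1.0, -0.1, 0.7]
width: 0.0496
```

Emit:
apply_moves(increments=[{"grip": 180, "xyz": [0, 0, 0], "rotation": [0, 0, 0]}, {"grip": 200, "xyz": [0, 0, 0], "rotation": [0, 0, 0]}, {"grip": 200, "xyz": [0, 0, 0], "rotation": [0, 0, 0]}, {"grip": 200, "xyz": [0, 0, 0], "rotation": [0, 0, 0]}])

```text
time: 31.88
ee_pos: [0.5956, -0.0019, 0.0229]
eef_rot: [0.997, 0.077, -0.0, 0.0]
ft_force: [-0.8, -0.6, 6.3]
width: 0.0294
```

Emit:
apply_moves(increments=[{"grip": 200, "xyz": [0, 0, -50], "rotation": [0, 0, 0]}, {"grip": 200, "xyz": [0, 0, -100], "rotation": [0, 0, 0]}, {"grip": 200, "xyz": [0, 0, -140], "rotation": [0, 0, 0]}, {"grip": 200, "xyz": [0, 60, -140], "rotation": [0, 0, 0]}, {"grip": 200, "xyz": [0, 120, -140], "rotation": [0, 0, 0]}])

```text
time: 32.5
ee_pos: [0.6146, -0.1206, 0.1638]
eef_rot: [0.997, 0.078, 0.001, 0.0]
ft_force: [0.5, -0.2, -0.2]
width: 0.0293
```

Run:
```python
from h import *
s=st(); plan([.5553,-.3801,.15],rot(8.9))
c=cam('side'); cv2.imwrite('pics/s21.png',cv2.resize(c['img'][140:320,160:460],None,fx=2.6,fy=2.6,interpolation=cv2.INTER_CUBIC))
```

```text
{'time': 32.5, 'joint_positions': [-0.442, 0.453, 0.746, 1.579, -0.32, 1.235, 0.516], 'ee_pos': [0.615, -0.121, 0.164], 'eef_rot': [0.997, 0.078, 0.001, 0.0], 'ft_force': [0.462, -0.226, -0.246], 'width': 0.029}
xyz [-99.1, 247.0, 13.8] rot [0.0, -0.1, 0.1] rows>= 4.3
```

View pics/s21.png

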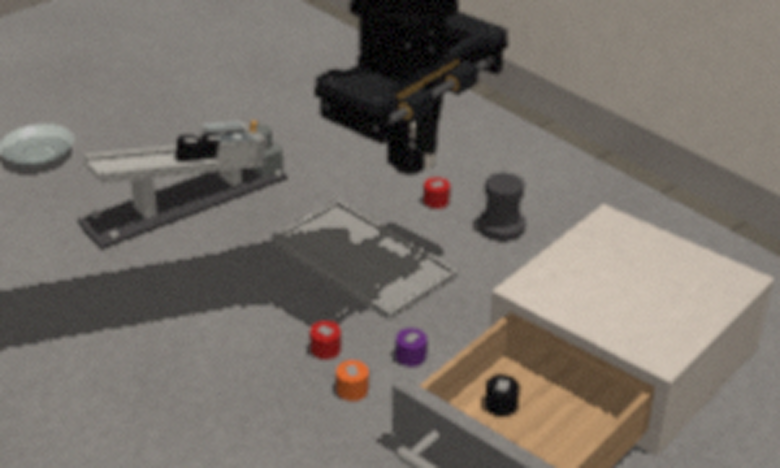

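The second finished mount is held (405,155), the tray is empty. Carry to the drawer.

Emit:
apply_moves(increments=[{"grip": 200, "xyz": [-23, 57, 3], "rotation": [0, 0, 0]}, {"grip": 200, "xyz": [-46, 114, 6], "rotation": [0, 0, 0]}, {"grip": 200, "xyz": [-69, 171, 9], "rotation": [0, 0, 0]}, {"grip": 200, "xyz": [-89, 222, 12], "rotation": [0, 0, 0]}, {"grip": 200, "xyz": [-99, 247, 14], "rotation": [0, 0, 0]}])

```text
time: 33.17
ee_pos: [0.5486, -0.3949, 0.1513]
eef_rot: [0.997, 0.071, -0.0, 0.004]
ft_force: [0.3, 1.2, 0.1]
width: 0.0293
```

Emit:
apply_moves(increments=[{"grip": 200, "xyz": [0, 0, 0], "rotation": [0, 0, 0]}, {"grip": 200, "xyz": [0, 0, 0], "rotation": [0, 0, 0]}])

```text
time: 33.42
ee_pos: [0.5489, -0.394, 0.1512]
eef_rot: [0.997, 0.071, -0.0, 0.003]
ft_force: [-0.1, 0.2, -1.3]
width: 0.0293
```

Run:
```python
from h import *
s=st(); plan([.5553,-.3801,.043],rot(8.9))
c=cam('side'); cv2.imwrite('pics/s22.png',cv2.resize(c['img'][180:320,260:460],None,fx=4,fy=4,interpolation=cv2.INTER_CUBIC))
```

```text
{'time': 33.425, 'joint_positions': [0.027, 0.589, 0.767, 1.45, -0.41, 1.265, 0.973], 'ee_pos': [0.549, -0.394, 0.151], 'eef_rot': [0.997, 0.071, -0.0, 0.003], 'ft_force': [-0.095, 0.216, -1.271], 'width': 0.029}
xyz [8.4, -13.5, 108.1] rot [0.4, 0.1, -0.8] rows>= 1.7
```

View pics/s22.png

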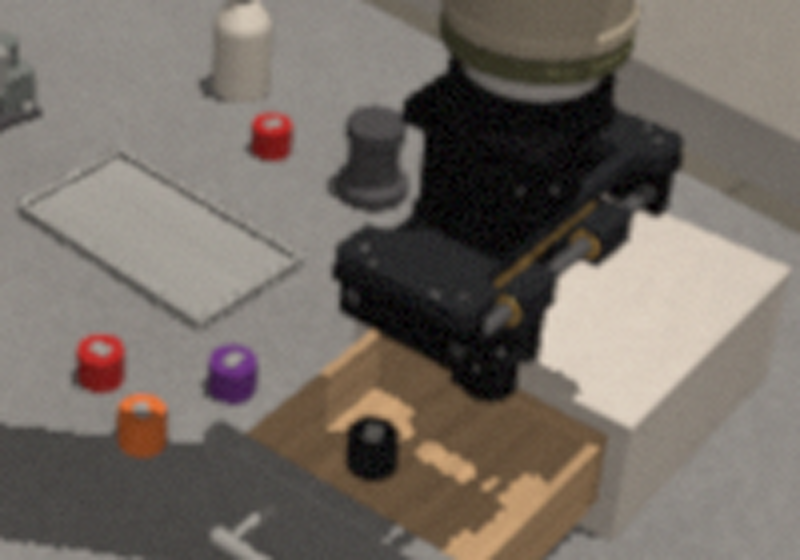

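Emit:
apply_moves(increments=[{"grip": 200, "xyz": [8.4, -13.5, 35], "rotation": [0.4, 0, -0.8]}, {"grip": 200, "xyz": [8.4, -13.5, 70], "rotation": [0.4, 0, -0.8]}, {"grip": 200, "xyz": [8.4, -13.5, 97], "rotation": [0.4, 0, -0.8]}, {"grip": 200, "xyz": [8.4, -13.5, 107], "rotation": [0.4, 0, -0.8]}, {"grip": 200, "xyz": [8.4, -13.5, 109], "rotation": [0.4, 0, -0.8]}])

```text
time: 34.1
ee_pos: [0.5565, -0.3785, 0.0423]
eef_rot: [0.997, 0.079, -0.0, -0.0]
ft_force: [-0.4, -0.3, -0.5]
width: 0.029
```

Emit:
apply_moves(increments=[{"grip": 170, "xyz": [0, 0, 0], "rotation": [0, 0, 0]}, {"grip": 110, "xyz": [0, 0, 0], "rotation": [0, 0, 0]}, {"grip": 110, "xyz": [0, 0, 0], "rotation": [0, 0, 0]}, {"grip": 110, "xyz": [0, 0, 0], "rotation": [0, 0, 0]}])

```text
time: 34.6
ee_pos: [0.5566, -0.3786, 0.0426]
eef_rot: [0.997, 0.079, -0.0, -0.0]
ft_force: [-0.2, -0.2, 0.3]
width: 0.0473
```

Emit:
apply_moves(increments=[{"grip": 110, "xyz": [0, 0, -40], "rotation": [0, 0, 0]}, {"grip": 110, "xyz": [0, 0, -90], "rotation": [0, 0, 0]}, {"grip": 160, "xyz": [-60, 0, -100], "rotation": [0, 0, 0]}, {"grip": 220, "xyz": [-120, 0, -100], "rotation": [0, 0, 0]}, {"grip": 255, "xyz": [-165, -20, -100], "rotation": [0, 0, 0]}])

```text
time: 35.22
ee_pos: [0.3875, -0.3866, 0.143]
eef_rot: [0.997, 0.077, -0.0, 0.0]
ft_force: [0.1, -0.7, 0.9]
width: 0.0271
```

Run:
```python
from h import *
s=st(); print('target');plan([.434-.04*.988,-.3688-.04*.155,.1],rot(8.9))
for n in('side','top'):
    c=cam(n); cv2.imwrite('pics/%s23.png'%n,cv2.resize(c['img'][160:320,260:470],None,fx=3.8,fy=3.8,interpolation=cv2.INTER_CUBIC))
```

```text
{'time': 35.225, 'joint_positions': [-0.037, 0.302, 0.87, 1.817, -0.252, 1.139, 1.073], 'ee_pos': [0.388, -0.387, 0.143], 'eef_rot': [0.997, 0.077, -0.0, 0.0], 'ft_force': [0.061, -0.655, 0.921], 'width': 0.027}
target
xyz [8.6, -10.4, 43.0] rot [0.0, 0.0, -0.0] rows>= 0.7
```

View pics/side23.png

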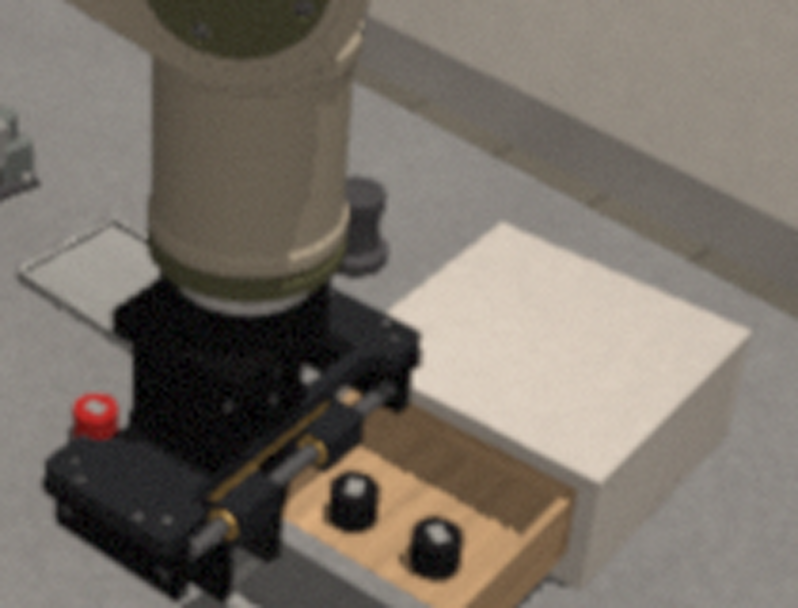

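View pics/top23.png

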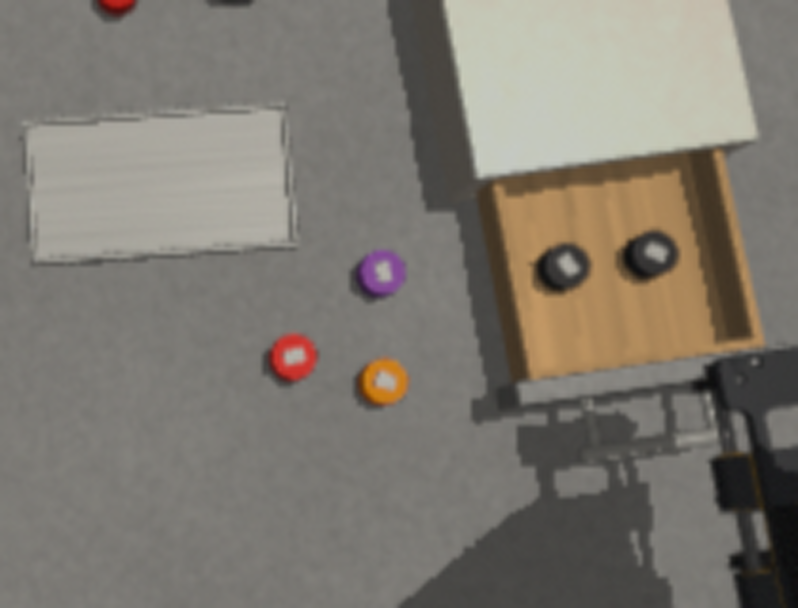

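Both finished mounts stand inside the drawer (top view (563,267) and (652,255)). Now close fingers, lower in front of the bar and push.

Emit:
apply_moves(increments=[{"grip": 255, "xyz": [5, -10, 0], "rotation": [0, 0, 0]}, {"grip": 255, "xyz": [5, -10.4, 20], "rotation": [0, 0, 0]}, {"grip": 255, "xyz": [5, -10.4, 50], "rotation": [0, 0, 0]}, {"grip": 255, "xyz": [5, -10.4, 85], "rotation": [0, 0, 0]}, {"grip": 255, "xyz": [5, -10.4, 103], "rotation": [0, 0, 0]}])

```text
time: 35.95
ee_pos: [0.3888, -0.3726, 0.0378]
eef_rot: [0.997, 0.077, -0.001, -0.002]
ft_force: [-0.6, -0.0, 0.1]
width: 0.0004
```

Emit:
apply_moves(increments=[{"grip": 255, "xyz": [0, 0, 0], "rotation": [0, 0, 0]}])

```text
time: 36.08
ee_pos: [0.3888, -0.3721, 0.0371]
eef_rot: [0.997, 0.077, -0.002, -0.003]
ft_force: [0.3, -0.3, -0.4]
width: 0.0007
```

Run:
```python
from h import *
s=st(); d=np.array([.988,.155,0]); h=np.array([.5494,-.3506,.04])
print('to shut estimate (j=0):'); plan(h+d*(.013-.0205),rot(8.9))
```

```text
{'time': 36.075, 'joint_positions': [0.023, 0.441, 0.787, 1.919, -0.382, 0.944, 1.148], 'ee_pos': [0.389, -0.372, 0.037], 'eef_rot': [0.997, 0.077, -0.002, -0.003], 'ft_force': [0.318, -0.261, -0.417], 'width': 0.001}
to shut estimate (j=0):
xyz [154.5, 3.5, -3.5] rot [-0.3, 0.2, -0.0] rows>= 2.5
```

Emit:
apply_moves(increments=[{"grip": 255, "xyz": [10, 0, -2], "rotation": [0, 0, 0]}, {"grip": 255, "xyz": [22, 0, -2], "rotation": [0, 0, 0]}, {"grip": 255, "xyz": [35, 1, -2], "rotation": [0, 0, 0]}, {"grip": 255, "xyz": [50, 1, -2], "rotation": [0, 0, 0]}, {"grip": 255, "xyz": [65, 1, -2], "rotation": [0, 0, 0]}])

```text
time: 36.7
ee_pos: [0.4544, -0.3631, 0.039]
eef_rot: [0.997, 0.077, -0.002, -0.002]
ft_force: [-1.4, -0.5, 0.5]
width: 0.0006
```

Emit:
apply_moves(increments=[{"grip": 255, "xyz": [15, 0, 0], "rotation": [0, 0, 0]}, {"grip": 255, "xyz": [30, 0, 0], "rotation": [0, 0, 0]}, {"grip": 255, "xyz": [45, 1, 0], "rotation": [0, 0, 0]}, {"grip": 255, "xyz": [58, 1, 0], "rotation": [0, 0, 0]}, {"grip": 255, "xyz": [68, 1, 0], "rotation": [0, 0, 0]}])

```text
time: 37.33
ee_pos: [0.5225, -0.3532, 0.0385]
eef_rot: [0.997, 0.077, -0.002, -0.002]
ft_force: [-2.0, 0.2, 1.0]
width: 0.0004
```

Run:
```python
from h import *
s=st(); d=np.array([.988,.155,0]); h=np.array([.5494,-.3506,.04])
plan(h+d*(.013-.0205),rot(8.9))
c=cam('side'); cv2.imwrite('pics/s24.png',cv2.resize(c['img'][180:320,300:460],None,fx=4.5,fy=4.2,interpolation=cv2.INTER_CUBIC))
```

```text
{'time': 37.325, 'joint_positions': [-0.01, 0.618, 0.717, 1.664, -0.458, 1.041, 1.009], 'ee_pos': [0.522, -0.353, 0.039], 'eef_rot': [0.997, 0.077, -0.002, -0.002], 'ft_force': [-2.016, 0.241, 1.033], 'width': 0.0}
xyz [19.5, 1.6, -1.5] rot [-0.3, 0.2, -0.0] rows>= 0.3
```

View pics/s24.png

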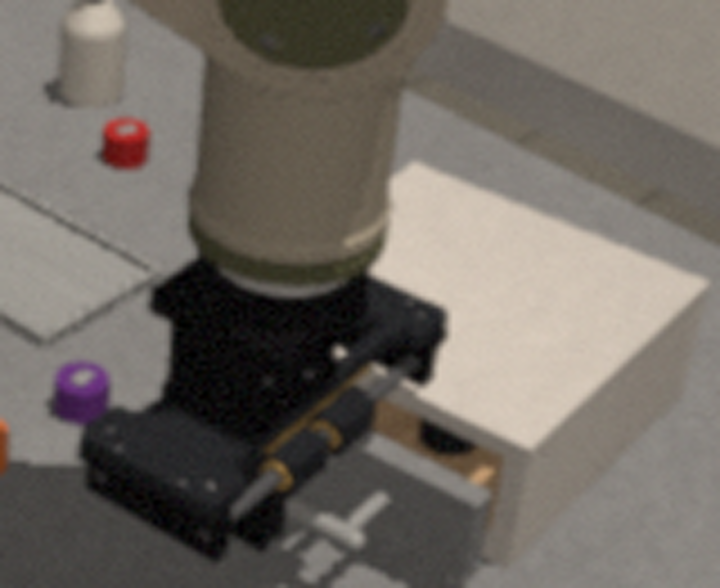

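Emit:
apply_moves(increments=[{"grip": 255, "xyz": [6, 0, 0], "rotation": [0, 0, 0]}, {"grip": 255, "xyz": [11, 0, 0], "rotation": [0, 0, 0]}, {"grip": 255, "xyz": [15, 1, 0], "rotation": [0, 0, 0]}, {"grip": 255, "xyz": [17, 1, 0], "rotation": [0, 0, 0]}])

```text
time: 37.88
ee_pos: [0.5409, -0.351, 0.0385]
eef_rot: [0.997, 0.078, -0.002, -0.003]
ft_force: [-0.5, 0.3, 0.3]
width: -0.0
```

Emit:
apply_moves(increments=[{"grip": 255, "xyz": [1.5, 0, 0], "rotation": [0, 0, 0]}, {"grip": 255, "xyz": [3, 0, 0], "rotation": [0, 0, 0]}])

```text
time: 38.12
ee_pos: [0.5438, -0.3505, 0.0385]
eef_rot: [0.997, 0.078, -0.002, -0.003]
ft_force: [-1.7, 0.5, 0.4]
width: 0.0005
```

Run:
```python
from h import *
s=st(); d=np.array([.988,.155,0]); h=np.array([.5494,-.3506,.04])
plan(h+d*(.013-.0205),rot(8.9))
```

```text
{'time': 38.125, 'joint_positions': [-0.01, 0.648, 0.707, 1.617, -0.469, 1.059, 0.989], 'ee_pos': [0.544, -0.351, 0.039], 'eef_rot': [0.997, 0.078, -0.002, -0.003], 'ft_force': [-1.663, 0.476, 0.405], 'width': 0.0}
xyz [-2.0, 0.9, -1.5] rot [-0.3, 0.2, 0.0] rows>= 0.0
```

Not at the stop yet; push on in small steps.

Emit:
apply_moves(increments=[{"grip": 255, "xyz": [1.5, 0, 0], "rotation": [0, 0, 0]}, {"grip": 255, "xyz": [3, 0, 0], "rotation": [0, 0, 0]}])

```text
time: 38.38
ee_pos: [0.5464, -0.3502, 0.0385]
eef_rot: [0.997, 0.078, -0.002, -0.003]
ft_force: [-5.1, 1.1, 3.5]
width: -0.0001
```

Emit:
apply_moves(increments=[{"grip": 255, "xyz": [1.5, 0, 0], "rotation": [0, 0, 0]}, {"grip": 255, "xyz": [2.5, 0, 0], "rotation": [0, 0, 0]}])

```text
time: 38.62
ee_pos: [0.5464, -0.3502, 0.0384]
eef_rot: [0.997, 0.077, -0.004, -0.003]
ft_force: [-12.4, 3.2, 8.6]
width: 0.0002
```

Run:
```python
from h import *
s=st(); c=cam('side'); cv2.imwrite('pics/s25.png',cv2.resize(c['img'][180:320,300:460],None,fx=4.5,fy=4.2,interpolation=cv2.INTER_CUBIC))
```

```text
{'time': 38.625, 'joint_positions': [-0.01, 0.656, 0.707, 1.606, -0.469, 1.067, 0.983], 'ee_pos': [0.546, -0.35, 0.038], 'eef_rot': [0.997, 0.077, -0.004, -0.003], 'ft_force': [-12.402, 3.169, 8.572], 'width': 0.0}
```

View pics/s25.png

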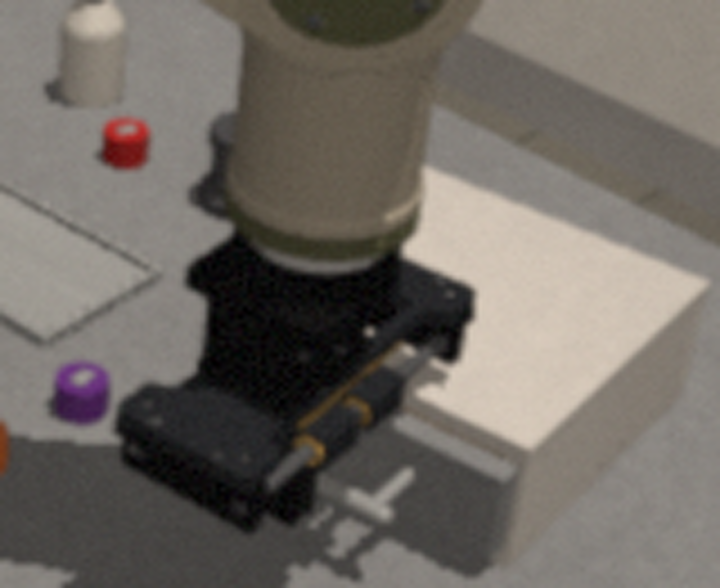

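Emit:
apply_moves(increments=[{"grip": 255, "xyz": [-15, 0, 0], "rotation": [0, 0, 0]}, {"grip": 255, "xyz": [-35, 0, 0], "rotation": [0, 0, 0]}, {"grip": 255, "xyz": [-50, 0, -30], "rotation": [0, 0, 0]}, {"grip": 255, "xyz": [-80, 0, -80], "rotation": [0, 0, 0]}, {"grip": 255, "xyz": [-110, 10, -130], "rotation": [0, 0, 0]}])

```text
time: 39.3
ee_pos: [0.4393, -0.3776, 0.1704]
eef_rot: [0.997, 0.077, -0.004, -0.004]
ft_force: [1.1, -0.6, 0.7]
width: 0.0004
```

Emit:
apply_moves(increments=[{"grip": 255, "xyz": [-30, 30, -40], "rotation": [0, 0, 0]}, {"grip": 255, "xyz": [-60, 60, -80], "rotation": [0, 0, 0]}, {"grip": 255, "xyz": [-60, 60, -80], "rotation": [0, 0, 0]}])

```text
time: 39.67
ee_pos: [0.3869, -0.451, 0.2537]
eef_rot: [0.997, 0.074, -0.002, -0.001]
ft_force: [-0.2, 0.2, -1.3]
width: 0.0005
```

Run:
```python
from h import *
s=st()
for n in('side','top'):
    c=cam(n,n+'26.png'); P=cloud(c); chan_report(c,P)
    d=np.array([.988,.155,0]); l=np.array([-.155,.988,0]); o=np.array([.548,-.350,0])
    q=np.stack([(P-o)@d,(P-o)@l,P[...,2]],-1)
    m=(q[...,0]>-.03)&(q[...,0]<.03)&(abs(q[...,1])<.05)&(q[...,2]>.044)&(q[...,2]<.06); b=q[m]; print(n,'handle',np.percentile(b[:,0],[5,50]))
    m=(q[...,0]>.02)&(q[...,0]<.08)&(abs(q[...,1])<.08)&(q[...,2]>.066)&(q[...,2]<.078)
    b=q[m]; print('panel top',len(b),np.percentile(b[:,0],[2,50,98]).round(4) if len(b) else 0)
    if n=='side': cv2.imwrite('pics/s26z.png',cv2.resize(c['img'][170:320,180:460],None,fx=2.8,fy=2.8,interpolation=cv2.INTER_CUBIC))
    else: cv2.imwrite('pics/t26z.png',cv2.resize(c['img'][120:300,100:460],None,fx=2.2,fy=2.2,interpolation=cv2.INTER_CUBIC)); cv2.imwrite('pics/t26c.png',cv2.resize(c['img'][180:300,180:260],None,fx=6,fy=5,interpolation=cv2.INTER_CUBIC))
```

```text
{'time': 39.675, 'joint_positions': [0.074, 0.339, 0.905, 1.548, -0.267, 1.39, 1.149], 'ee_pos': [0.387, -0.451, 0.254], 'eef_rot': [0.997, 0.074, -0.002, -0.001], 'ft_force': [-0.162, 0.179, -1.295], 'width': 0.001}
mount px [233.8 195.4] chan mean [ 0.0704 -0.0044  0.0242] min [ 0.0501 -0.0177  0.019 ] max [0.0855 0.0122 0.028 ]
  slope [-0.051  0.097  0.028]
0.06 wall y -0.0249 -0.0106 floor n 0.0058
0.08 wall y -0.0291 0.0204 floor n 0.0041
0.1 wall y -0.0267 0.0267 floor n 0.0016
0.12 wall y -0.0273 0.0208 floor n 0.0017
0.14 wall y -0.0271 0.024 floor n 0.0015
0.16 wall y -0.0294 0.0246 floor n 0.0013
side handle [0.00806905 0.01121503]
panel top 420 [0.0473 0.0554 0.0659]
mount px [214.9 229.7] chan mean [0.0702 0.0005 0.0253] min [ 0.0504 -0.0131  0.0198] max [0.0893 0.0143 0.0303]
  slope [-0.     0.011  0.025]
0.06 wall y -0.0215 0.0244 floor n 0.002
0.08 wall y -0.0219 0.025 floor n 0.003
0.1 wall y -0.0221 0.025 floor n 0.0014
0.12 wall y -0.022 0.0245 floor n 0.0014
0.14 wall y -0.0219 0.0238 floor n 0.0013
0.16 wall y -0.0219 0.0246 floor n 0.0011
top handle [0.00660516 0.01252904]
panel top 435 [0.0467 0.054  0.0621]
```

View pics/s26z.png

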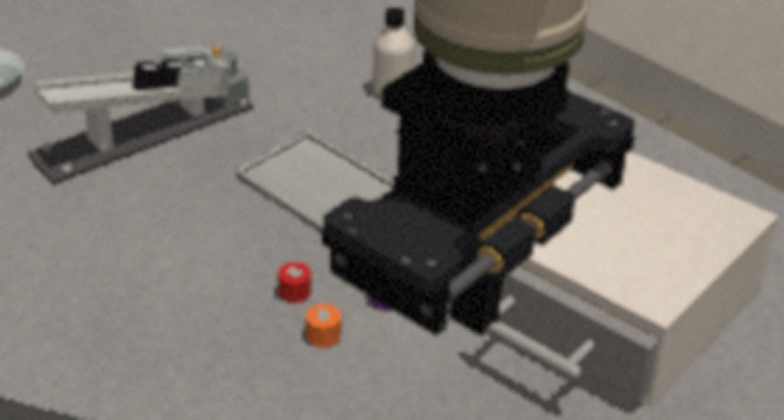

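View pics/t26z.png

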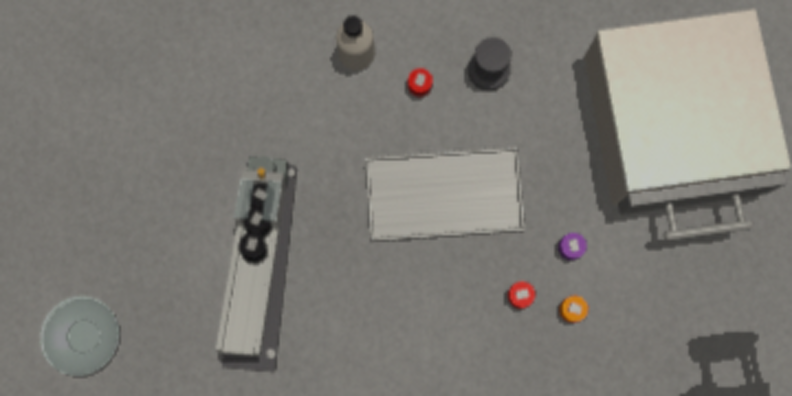

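View pics/t26c.png

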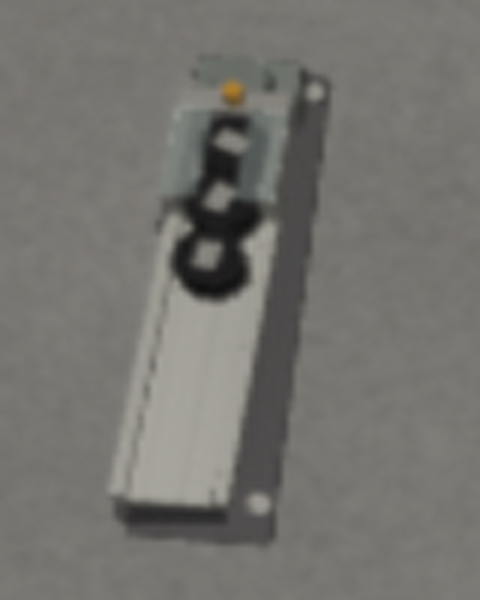

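Run:
```python
from h import *
s=st(); r.close_job()
```

```text
{'time': 39.775, 'joint_positions': [0.07, 0.341, 0.9, 1.552, -0.268, 1.389, 1.147], 'ee_pos': [0.39, -0.447, 0.25], 'eef_rot': [0.997, 0.077, -0.003, -0.004], 'ft_force': [0.586, 0.247, -0.12], 'width': 0.001}
the job is handed in; nothing more can be done
```

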